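Unload the light-curing box into the case pan

ROBOT

A 7-joint arm with a two-finger parallel gripper is mounted at the origin on a cart in front of the work surface, level with it; the furniture and walls round the work are solid. World frame = base frame: x ahead of the robot, y to its left, z up, the work surface at z = 0. Lengths are in m, angles in rad, forces in N, time in s.
With the tool pointing down it reaches from about 0.4 to 0.85 m from the base axis. Payload 10.4 kg.
Tool frame: the origin (TCP) lies between the finger pads; the fingertips stand 25 mm ahead of it and the grasp point (between the pads) lies 6 mm ahead of it; z points along the fingers, y is the line along which they close (so a half turn about z gives the same grasp; the last joint's range is limited). The gripper opens to 85 mm and grips with 20 to 120 N. Pads are 22 mm wide; open, the fingers measure 114 mm over their backs; the gripper's body (76 mm by 85 mm) begins 54 mm behind the grasp point. The pads swing forward as they close: fully open they stand 13 mm farther back than shut.
Start: joints at [-1.151, 0.332, -0.065, 1.46, 0.022, 1.35, -0.088], TCP at [0.268, 0.565, 0.256] pointing down, gripper open.
Joint ranges: [-2.6, 2.6], [-0.5, 2.12], [-1.47, 1.34], [0.16, 2.42], [-1.27, 4.41], [0.06, 2.06], [-2.6, 2.6]. Speed limits (rad/s): [2.22, 2.22, 2.79, 2.79, 3.14, 3.14, 3.14].

INTERFACE

Orientations are given as a rotation vector (axis times angle).
In Python, from rig import monitor, imaging, job gives the robot as it stands.
- The arm moves only by the tool send_rows, never from a script. Its argument "series" is text: rows parted by semicolons, each of 7 numbers parted by spaces: the shift along the tool's x, y, z in mm, then the turn, a rotation vector about the tool's x, y, z in degrees, then the closure, from 0 (fully open) to 1 (shut). In form: dx dy dz ax ay az claw; .... A call has 1 to 5 rows; each row shifts and turns the commanded pose from where the row before left it, along the tool's axes as they then stand; what a row does not reach is not made up. A row lasts 1/8 s, in which the tool goes at most 62.5 mm and 10.7 degrees, less where a joint would pass 70% of its speed; a pose out of reach is approached as far as the arm can. A call is refused whole if a number of a shift passes 62.5 or a number of a turn 10.7, either way. A call with a gripper value outside its range is refused whole. The fingers move at their own pace and stop on an object; "squeeze" is the grip in N (left out, the last holds). Time passes only in rows, so rows that do not move let the fingers close. It gives the time, the measured TCP pose, the force, the opening and the grip force at its end, in the units of the state.
- monitor.get_obs(): the state, without advancing time (a new reading comes with each control period).
- imaging.grab_frame(name): name is "side" or "top" or "wrist"; returns the picture (400x640x3 uint8, red, green, blue); there is no depth.
- imaging.get_calibration(name): a dict with "mtx" (3x3 intrinsics, pixels), "xyz" and "rotation" of the camera in the world; the wrist camera has in their place "mount" (4x4, takes a point from camera to tool coordinates, whose origin is the TCP and whose axes are the flange's). Camera axes: x right, y down, z forward; pixel columns grow to the right and rows downward; lengths in m; the calibration is good to about 2 mm. A picture is of the moment at which its call begins: read the wrist's pose just before it. get_calibration takes no time and is no camera call.
- job.close_job(): hands the job in; it is judged then, once.
The state is a dict: "time": time; "qpos": joint angles; "qd": joint speeds; "effort": joint torques, N m; "tool_pos": TCP position; "ee_rot": TCP orientation; "force": force on the tool from outside, world axes, zero at the start; "moment": the same for the moment, N m; "opening": finger opening in m; "grasp_force": force on a finger pad.
Only numpy, scipy, OpenCV 4.12 (cv2) and the standard library are available. Lean on these libraries where they do the work, as an engineer would, in place of code of your own. Each camera call takes 0.05 s, during which the arm holds its last target. There are 200 camera calls.

TASK

The light-curing box has finished its cycle: raise its amber guard right back, swing the red-gripped prop stay up as far as it goes, and bring the guard forward again until it rests on the stay. Then take every cured piece out from beneath the guard and lay it in the green case pan. When all are in, push the loaded pan along the bench, without lifting it, until it stands squarely inside the yellow taped outline; leave the guard propped and do not disturb the red-lidded and the blue-lidded jar.

Things in the scene. Friction and masses are not known exactly. Their poses are not given: they have to be found in the camera images.
- light_box: Light-curing box, fixed to the bench: a low white open-topped tray 225 x 328 x 60 mm with a dark grey deck inside, 20 mm above the bench, on which the pieces lie. Origin on the bench; at yaw 0 its front faces the robot (-x). In its own frame the walls are 8 mm thick, top at z = 0.060; inside it is free from x = -0.100 to 0.063 and y = -0.156 to 0.156; the closed rear housing is behind that, to x = 0.119.
- guard (a joint): Angle of the amber guard, a 185 x 324 mm, 4 mm panel with aluminium rails over the box, hinged at the back. 0 = shut, level; grows as the front edge goes up; 1.745 = leaning back on its stop, a little past upright, where it stands by itself. It falls shut by its own weight (0.28 kg; about 1.5 N at the handle) if let go below about 1.5. Resting on the set stay it stands at about 1.36.
- guard_hinge (a point): Mid-point of the guard's hinge line, fixed on the box; the line runs along the box's own y axis, 62 mm above the bench.
- guard_handle (a point): Centre of the guard's black handle bar: 10 mm thick, 120 mm long along the box's y, round, so that it can turn between the fingers; carried 35 mm out from the guard's front edge and 19 mm above the guard's upper face by a sloping arm at each end; 221 mm from the hinge line, 0.113 rad above the guard's own angle. Shut, it is in front of the box, 87 mm above the bench.
- stay (a joint): Angle of the prop stay, a 145 mm steel rod on the box's left (+y) outer side, pivoted near the front. 0 = lying level, pointing to the rear; grows as its free end swings up; 0.608 = fully up, at its stop. The stiff pivot holds it wherever it is left (about 1 N at the grip moves it).
- stay_pivot (a point): The stay's pivot axis, on the box: this point is on the axis, level (in the box's y) with the outer part of the red grip; the axis runs along the box's y.
- stay_knob (a point): Centre of the part to grip of the stay's red grip, a round bar 15 mm thick that sticks out sideways 52 mm along the box's y (from 30 mm inward of this point to 22 mm outward) at the stay's free end, 145 mm from the pivot; it can turn between the fingers. 50 mm above the bench when the stay is down.
- stay_pin (a point): Centre of the steel pin, 9 mm thick, at the stay's free end on the inner side, that carries the guard.
- guard_notch (a point): Centre of the seat on the guard's left edge, open towards the underside, in which the stay's pin lies when the guard rests on the stay (the two points then coincide).
- block_1_mid (a point): A cured bite block, a purple horseshoe-shaped piece 37 mm (its own x) x 66 mm (its own y), 15 mm high; this point is its centre, half-way up; hold it across its 37 mm; 0.07 kg. It may be absent.
- block_2_mid (a point): A second purple bite block just like the first. It may be absent.
- frame_1_mid (a point): A cured metal partial frame, a light grey arch of 32 mm (its own x) x 59 mm (its own y), 15 mm high; this point is its centre, half-way up; hold it across its 32 mm (it is as solid as a block there); 0.02 kg. It may be absent.
- frame_2_mid (a point): A second metal frame just like the first. It may be absent.
- case_pan: Green plastic case pan, loose, 0.3 kg: an open tray 200 mm (its x) x 220 mm (its y), 30 mm high, walls and floor 5 mm thick. Origin at the centre of its underside, on the bench.
- pickup_mark: Outline of yellow tape flat on the bench, where finished pans are collected: 240 mm (its x) x 260 mm (its y) inside, tape 12 mm wide. Origin at its centre.
- jar_red: Bystander: jar with a red lid, 40 mm across and 57 mm high, loose. Origin under its centre.
- jar_blue: Bystander: jar with a blue lid, 48 mm across and 62 mm high, loose. Origin under its centre.

How it is judged:
By the outcome, as a careful person would: the job done as asked, in the order asked, and still so for the second after the job is handed in, with the robot touching nothing.
Of block_1, frame_1, block_2, frame_2 only 2 to 4 are there at a start; the rules pass over those that are not, and their reading is None.
At some moment in a run one of case_pan may be knocked a few centimetres aside while the robot is not near it.
Once in a run the grip may slacken for a moment while it holds something.
It also fails if it takes over 210 s, if anything falls off the work surface, if the arm or the gripper's body presses on something with over 40 N, if the wrist force passes 120 N, or if a joint passes its speed limit or range.

## Working session

There is one attempt and no reset: what is moved stays moved. The work goes in short steps, Python scripts to look and compute and a tool call to move; the robot and the scene stay as the last step left them, time stands still between calls to the robot, and variables do not carry over. Pictures are saved under pics/ and viewed, at most 14 in all, crops included, and the job is handed in when it is done.

Besides the shell and the picture viewer there is one more tool, called after "Emit:" as name(argument=value, ...), one argument or row to a line, values as JSON. send_rows: Moves the arm, as the interface text tells. Its arguments: {"type":"object","properties":{"series":{"type":"string"},"squeeze":{"type":"number"}},"required":["series"]}

```bash
ls; mkdir -p pics; python3 - <<'E'
from rig import monitor, imaging, job
import cv2,numpy as np
o=monitor.get_obs();print(o['time'],o['tool_pos'],o['ee_rot'],o['opening'])
for n in ['side','top','wrist']:
    cv2.imwrite(f'pics/{n}0.png',imaging.grab_frame(n)[:,:,::-1]);c=imaging.get_calibration(n);print(n,{k:np.round(v,3).tolist() for k,v in c.items()})
E
```

```text
pics
0.0 [0.26766789 0.56439512 0.25551909] [-6.89900943e-01 -3.06465092e+00  2.20772920e-03] 0.08511581702972101
side {'mtx': [[450.417, 0.0, 319.914], [0.0, 450.417, 198.782], [0.0, 0.0, 1.0]], 'xyz': [0.109, -0.857, 0.902], 'rotation': [-2.226, 0.572, -0.238]}
top {'mtx': [[426.996, 0.0, 318.951], [0.0, 426.996, 189.388], [0.0, 0.0, 1.0]], 'xyz': [0.259, -0.012, 1.431], 'rotation': [-2.022, 2.189, -0.248]}
wrist {'mtx': [[303.481, 0.0, 315.986], [0.0, 303.481, 195.806], [0.0, 0.0, 1.0]], 'mount': [[0.0, -0.958, -0.287, 0.073], [1.0, -0.0, 0.0, -0.0], [-0.0, -0.287, 0.958, -0.118], [0.0, 0.0, 0.0, 1.0]]}
```

View pics/top0.png

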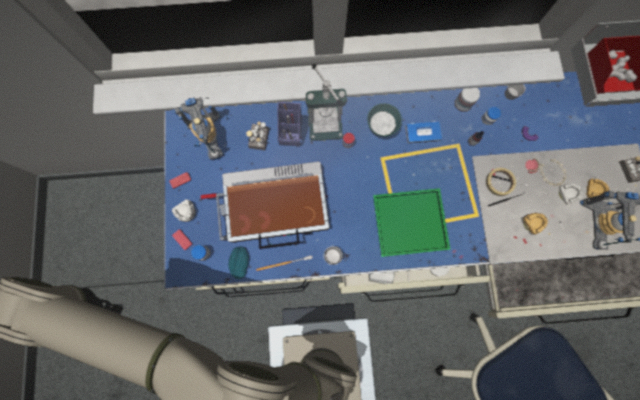

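View pics/side0.png

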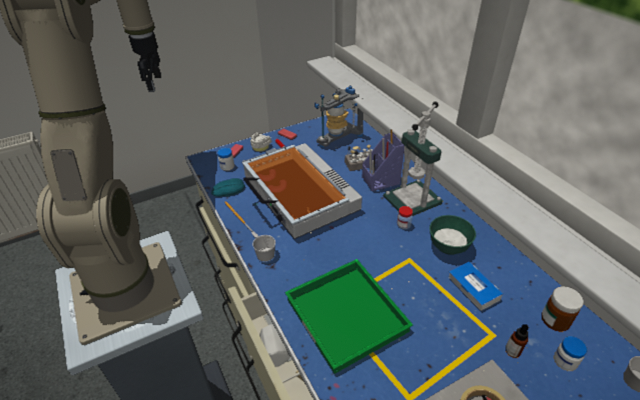

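The top view shows the box around (275,202), with the red stay grip at (208,196). The pan is near (412,222), the tape outline near (433,183), the red jar at (348,139) and the blue jar at (200,253). The side view agrees. Now I'll measure.

```bash
cat > h.py <<'E'
from rig import monitor, imaging, job
import cv2,numpy as np
from scipy.spatial.transform import Rotation as R
def cam(n):
    c=imaging.get_calibration(n)
    if n=='wrist':
        o=monitor.get_obs();T=np.eye(4);T[:3,:3]=R.from_rotvec(o['ee_rot']).as_matrix();T[:3,3]=o['tool_pos'];M=T@c['mount']
        return c['mtx'],M[:3,:3],M[:3,3]
    r=np.array(c['rotation']);r=R.from_rotvec(r).as_matrix() if r.shape==(3,) else r
    return c['mtx'],r,np.array(c['xyz'])
def ray(C,uv):
    K,r,t=C;p=np.atleast_2d(uv).astype(float);d=np.c_[p,np.ones(len(p))]@np.linalg.inv(K).T@r.T
    return t,d
def plane(C,uv,z):
    t,d=ray(C,uv);return t+d*((z-t[2])/d[:,2])[:,None]
def proj(C,P):
    K,r,t=C;q=(np.atleast_2d(P)-t)@r@np.array(K).T;return q[:,:2]/q[:,2:]
def tri(C1,u1,C2,u2):
    A=np.zeros((3,3));b=np.zeros(3)
    for C,u in((C1,u1),(C2,u2)):
        t,d=ray(C,u);d=d[0]/np.linalg.norm(d[0]);Q=np.eye(3)-np.outer(d,d);A+=Q;b+=Q@t
    return np.linalg.solve(A,b)
def blobs(im,lo,hi,amin=20,roi=None):
    h=cv2.cvtColor(im,cv2.COLOR_RGB2HSV);m=cv2.inRange(h,np.array(lo),np.array(hi))
    if roi:
        k=np.zeros_like(m);k[roi[1]:roi[3],roi[0]:roi[2]]=1;m=m*k
    cs,_=cv2.findContours(m,cv2.RETR_EXTERNAL,cv2.CHAIN_APPROX_NONE)
    return sorted([c for c in cs if cv2.contourArea(c)>=amin],key=cv2.contourArea,reverse=True)
def cen(c):
    m=cv2.moments(c);return np.array([m['m10'],m['m01']])/m['m00']
def shot(n,name=None):
    C=cam(n);im=imaging.grab_frame(n)
    if name: cv2.imwrite(f'pics/{name}.png',im[:,:,::-1])
    return C,im
E
python3 - <<'E'
from h import *
np.set_printoptions(precision=4,suppress=True)
for n in ['top','side']:
    C,im=shot(n); print(n)
    for nm,lo,hi,a in [('green',(50,120,60),(70,255,255),800),('yellow',(22,140,120),(32,255,255),60),('red',(0,170,90),(6,255,255),8),('blue',(100,200,150),(115,255,255),40),('amber',(5,120,50),(15,255,200),500)]:
        for c in blobs(im,lo,hi,a)[:8]:
            r=cv2.minAreaRect(c);print(nm,cv2.contourArea(c),cen(c),cv2.boxPoints(r).round(1).tolist() if nm in('green','yellow','amber') else cv2.boundingRect(c))
im=cv2.imread('pics/top0.png');cv2.imwrite('pics/c1.png',cv2.resize(im[120:290,160:360],(800,680),interpolation=cv2.INTER_CUBIC)[:600])
im=cv2.imread('pics/side0.png');cv2.imwrite('pics/c2.png',cv2.resize(im[110:270,180:390],(788,600),interpolation=cv2.INTER_CUBIC))
E
```

```text
top
green 3685.5 [410.6365 223.0216] [[374.3999938964844, 195.5], [441.79998779296875, 188.0], [448.3999938964844, 248.0], [381.0, 255.39999389648438]]
yellow 109.5 [465.2055 195.6941] [[431.0, 149.8000030517578], [462.8999938964844, 143.39999389648438], [477.29998779296875, 215.3000030517578], [445.29998779296875, 221.6999969482422]]
red 262.0 [616.3899  84.6559] (603, 77, 32, 14)
red 21.0 [612.6111  61.0635] (610, 59, 7, 6)
red 13.5 [621.7531  53.7531] (618, 52, 8, 6)
amber 3712.0 [275.3521 207.827 ] [[226.39999389648438, 187.5], [317.5, 176.3000030517578], [323.3999938964844, 224.0], [232.3000030517578, 235.1999969482422]]
side
green 7279.0 [346.8791 312.8654] [[284.8999938964844, 292.6000061035156], [367.8999938964844, 246.5], [412.0, 325.8999938964844], [329.0, 372.0]]
yellow 1221.0 [434.2376 340.3643] [[333.79998779296875, 312.6000061035156], [417.0, 242.39999389648438], [495.5, 335.6000061035156], [412.20001220703125, 405.70001220703125]]
red 80.0 [405.3438 210.8938] (399, 206, 13, 10)
red 12.5 [278.9067 142.7333] (276, 140, 7, 7)
blue 928.0 [475.2963 282.7083] (450, 262, 52, 42)
blue 220.0 [573.6455 346.3712] (564, 336, 22, 20)
blue 58.0 [224.1466 151.5086] (218, 148, 13, 8)
amber 3403.0 [295.5549 182.2643] [[248.10000610351562, 163.6999969482422], [288.29998779296875, 130.1999969482422], [344.1000061035156, 197.10000610351562], [303.8999938964844, 230.60000610351562]]
```

View pics/c1.png

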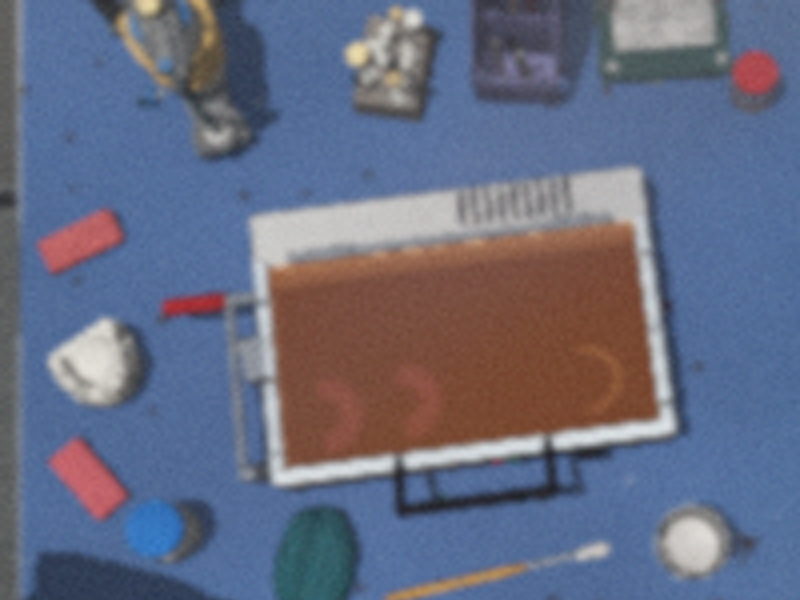

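View pics/c2.png

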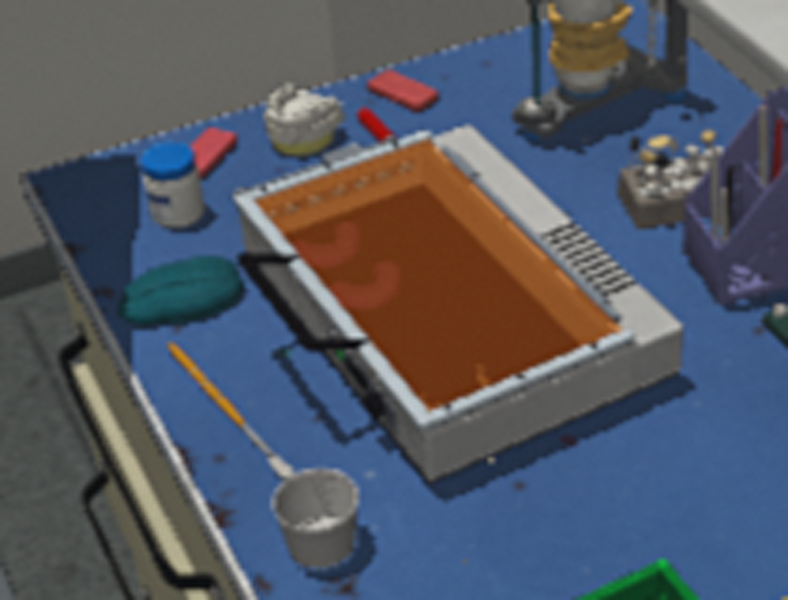

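The crops show two blocks (left) and one frame (right) through the amber. The handle bar runs from (402,513) to (553,494) in the top crop and the stay grip from (165,308) to (225,302).

```bash
python3 - <<'E'
from h import *
np.set_printoptions(precision=4,suppress=True)
C=cam('top');S=cam('side')
f=lambda p:np.array(p)/4+[160,120]-.375
corn=plane(C,f([(270,487),(680,434),(640,168),(250,215)]),.06)
print('box corners FL FR RR RL',corn)
P=corn[:,:2];print('lens',np.linalg.norm(P-np.roll(P,-1,0),axis=1))
for a,b in((0,1),(3,2)): d=P[a]-P[b];print('yaw',np.arctan2(-d[0],d[1]))
for a,b in((0,3),(1,2)): d=P[b]-P[a];print('yaw',np.arctan2(d[1],d[0]))
g=lambda p:np.array(p)/3.752+[180,110]-.37
sc=plane(S,g([(428,420),(683,328),(460,128)]),.06);print('side FR,RR,RL',sc)
print('side base FR', plane(S,g([(430,478)]),0))
print('handle top',plane(C,f([(402,512),(553,493),(478,502)]),.087))
print('handle side',plane(S,g([(245,259),(358,343)]),.087))
print('knob top',plane(C,f([(165,308),(225,302)]),.05))
print('knob side',plane(S,g([(363,117),(390,137)]),.05))
print('pan top',plane(C,[[374.4,195.5],[441.8,188],[448.4,248],[381,255.4]],.03))
print('pan side',plane(S,[[284.9,292.6],[356,260],[412,325.9],[333,369]],.03))
print('tape top corners',plane(C,[(382,157),(461,144),(480,215)],0))
print('red jar',plane(C,[(348.5,138)],.057),plane(S,[(405.3,211)],.055)); print('blue',plane(C,f([(154,528)]),.062),plane(S,[(224,151.5)],.06))
E
```

```text
box corners FL FR RR RL [[ 0.4239  0.2682  0.06  ]
 [ 0.4404 -0.0629  0.06  ]
 [ 0.6658 -0.0485  0.06  ]
 [ 0.6509  0.2776  0.06  ]]
lens [0.3315 0.2258 0.3265 0.2271]
yaw 0.04979755195438583
yaw 0.04570579996188299
yaw 0.041519778182028115
yaw 0.06366084586637541
side FR,RR,RL [[ 0.4509 -0.0467  0.06  ]
 [ 0.6643 -0.0512  0.06  ]
 [ 0.638   0.2744  0.06  ]]
side base FR [[ 0.4495 -0.0456  0.    ]]
handle top [[0.393  0.1603 0.087 ]
 [0.3984 0.0414 0.087 ]
 [0.396  0.1005 0.087 ]]
handle side [[0.3944 0.1597 0.087 ]
 [0.4307 0.0256 0.087 ]]
knob top [[0.5797 0.352  0.05  ]
 [0.5809 0.3025 0.05  ]]
knob side [[0.5759 0.3473 0.05  ]
 [0.5837 0.3061 0.05  ]]
pan top [[ 0.5422 -0.2231  0.03  ]
 [ 0.5499 -0.4524  0.03  ]
 [ 0.3487 -0.4451  0.03  ]
 [ 0.3424 -0.223   0.03  ]]
pan side [[ 0.3383 -0.2273  0.03  ]
 [ 0.5401 -0.2228  0.03  ]
 [ 0.5467 -0.4472  0.03  ]
 [ 0.3431 -0.4509  0.03  ]]
tape top corners [[ 0.6831 -0.2691  0.    ]
 [ 0.7087 -0.5521  0.    ]
 [ 0.4526 -0.5776  0.    ]]
red jar [[ 0.7422 -0.153   0.057 ]] [[ 0.7409 -0.1555  0.055 ]]
blue [[0.3984 0.3608 0.062 ]] [[0.3962 0.3612 0.06  ]]
```

Emit:
send_rows(
  series="0 0 0 0 0 10.3 0; 0 0 0 0 0 10.3 0; 0 0 0 0 0 10.3 0; 0 0 0 0 0 10.3 0; 0 0 0 0 0 10.3 0.5",
  squeeze=25,
)

```text
time: 0.88
tool_pos: [0.2678, 0.5647, 0.2562]
ee_rot: [1.96, 2.455, -0.0]
force: [-0.3, -0.2, -0.4]
opening: 0.07
grasp_force: 0.0
```

Emit:
send_rows(
  series="0 0 0 0 0 10.3 0.5; 0 0 0 0 0 0 0.5; 0 0 0 0 0 0 0.5",
)

```text
time: 1.25
tool_pos: [0.2677, 0.5648, 0.2563]
ee_rot: [2.161, 2.28, 0.0]
force: [0.3, 0.2, 0.4]
opening: 0.0427
grasp_force: 0.0
```

```bash
cat > d.py <<'E'
# print tool-axis shift (mm) from the present pose to each world TCP target given as x,y,z
import sys
from h import *
np.set_printoptions(precision=1,suppress=True)
o=monitor.get_obs();r=R.from_rotvec(o['ee_rot']).as_matrix();p=o['tool_pos']
print('t',round(o['time'],2),'p',(p*1e3).round(1),'zaxis',r[:,2].round(3),'y-ang',round(np.degrees(np.arctan2(r[1,1],r[0,1])),1),'open',round(o['opening']*1e3,1),'gf',round(float(o['grasp_force']),1),'F',np.round(o['force'],1),'q',np.round(o['qpos'],2))
for a in sys.argv[1:]:
    t=np.array(eval(a));print(a,'->',(r.T@(t-p))*1e3)
E
python3 d.py .396,.1005,.18 .396,.1005,.093
```

```text
t 1.25 p [267.7 564.8 256.3] zaxis [ 0.  0. -1.] y-ang 3.1 open 42.7 gf 0.0 F [0.3 0.2 0.4] q [-1.3  0.3  0.1  1.5 -0.   1.4 -1.1]
.396,.1005,.18 -> [-470.4  103.3   76.3]
.396,.1005,.093 -> [-470.4  103.2  163.3]
```

Emit:
send_rows(
  series="-45 10 6 0 0 0 0.5; -45 10 6 0 0 0 0.5; -45 10 6 0 0 0 0.5; -45 10 6 0 0 0 0.5; -45 10 6 0 0 0 0.5",
)

```text
time: 1.88
tool_pos: [0.3292, 0.341, 0.2263]
ee_rot: [-2.162, -2.279, -0.001]
force: [1.3, -0.0, 0.0]
opening: 0.0428
grasp_force: 0.0
```

Emit:
send_rows(
  series="-45 10 6 0 0 0 0.5; -45 10 6 0 0 0 0.5; -45 10 6 0 0 0 0.5; -45 10 6 0 0 0 0.5; -45 10 6 0 0 0 0.5",
)

```text
time: 2.5
tool_pos: [0.3902, 0.1187, 0.1964]
ee_rot: [2.162, 2.279, 0.001]
force: [0.7, -0.1, -0.6]
opening: 0.0426
grasp_force: 0.0
```

Emit:
send_rows(
  series="-20 3 15 0 0 0 0.5; 0 0 0 0 0 0 0.5; 0 0 0 0 0 0 0.5",
)

```text
time: 2.88
tool_pos: [0.3939, 0.1013, 0.1818]
ee_rot: [2.163, 2.278, 0.001]
force: [-0.6, -0.5, 0.4]
opening: 0.0427
grasp_force: 0.0
```

```bash
python3 d.py .396,.1005,.18 .396,.1005,.093; python3 - <<'E'
from h import *
C,im=shot('wrist','w1')
print(proj(C,[(.396,.1005,.087),(.393,.1603,.087),(.3984,.0414,.087)]))
E
```

```text
t 2.88 p [393.9 101.3 181.8] zaxis [ 0.  0. -1.] y-ang 3.0 open 42.7 gf 0.0 F [-0.6 -0.5  0.4] q [-0.8 -0.1  0.5  2.1  0.1  1.1 -0.4]
.396,.1005,.18 -> [-0.9  2.   1.8]
.396,.1005,.093 -> [-0.9  2.  88.8]
[[319.01384791 209.39724129]
 [319.38869211 126.6165108 ]
 [317.9871664  279.62203262]]
```

View pics/w1.png

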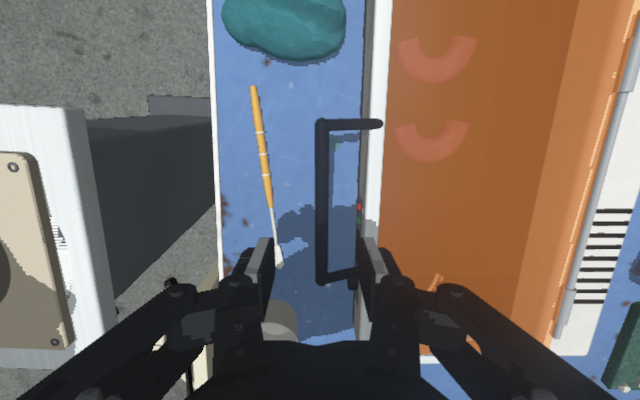

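The handle bar runs down the wrist image at column 322, rows 122 to 282, and sits between the fingers about as predicted. Two blocks and the edge of a frame show under the guard.

Emit:
send_rows(
  series="0 3 25 0 0 0 0.5; 0 1 25 0 0 0 0.5; 0 0 25 0 0 0 0.5; 0 0 13 0 0 0 0.5; 0 0 0 0 0 0 0.5",
)

```text
time: 3.55
tool_pos: [0.3976, 0.1009, 0.0931]
ee_rot: [-2.164, -2.277, 0.002]
force: [0.8, 0.5, -0.2]
opening: 0.0428
grasp_force: 0.0
```

Emit:
send_rows(
  series="0 0 0 0 0 0 1; 0 0 0 0 0 0 1; 0 0 0 0 0 0 1; 0 0 0 0 0 0 1",
  squeeze=25,
)

```text
time: 4.05
tool_pos: [0.398, 0.1009, 0.0941]
ee_rot: [-2.165, -2.275, -0.001]
force: [-3.2, -1.0, 6.1]
opening: 0.0089
grasp_force: 24.9
```

```bash
python3 d.py; python3 - <<'E'
# arc from handle angle .113 to 1.858 in tool frame (dy=+x, dz=-z), mm
import numpy as np
a=np.linspace(.113,1.85,26);p=221*np.c_[-np.cos(a),-np.sin(a)];print(np.diff(p,axis=0).round(0).astype(int).tolist(),p[-1]-p[0])
E
```

```text
t 4.05 p [398.  100.9  94.1] zaxis [ 0.  0. -1.] y-ang 2.8 open 8.9 gf 24.9 F [-3.2 -1.   6.1] q [-0.8  0.   0.5  2.2 -0.   0.9 -0.3]
[[2, -15], [3, -15], [4, -15], [5, -14], [6, -14], [7, -14], [8, -13], [9, -12], [10, -12], [11, -11], [11, -10], [12, -9], [13, -9], [13, -8], [14, -7], [14, -6], [15, -5], [15, -4], [15, -3], [15, -2], [15, -1], [15, 1], [15, 2], [15, 3], [15, 4]] [ 280.4959708  -187.52193264]
```

Emit:
send_rows(
  series="0 2 -15 0 0 0 1; 0 3 -15 0 0 0 1; 0 4 -15 0 0 0 1; 0 5 -14 0 0 0 1; 0 6 -14 0 0 0 1",
)

```text
time: 4.68
tool_pos: [0.4185, 0.1019, 0.1673]
ee_rot: [2.165, 2.276, 0.002]
force: [6.4, 3.1, -5.9]
opening: 0.0088
grasp_force: 24.2
```

Emit:
send_rows(
  series="0 7 -14 0 0 0 1; 0 8 -13 0 0 0 1; 0 9 -12 0 0 0 1; 0 10 -12 0 0 0 1; 0 11 -11 0 0 0 1",
)

```text
time: 5.3
tool_pos: [0.4618, 0.1042, 0.2289]
ee_rot: [-2.163, -2.274, 0.004]
force: [-7.5, 2.1, 4.1]
opening: 0.0088
grasp_force: 24.9
```

Emit:
send_rows(
  series="0 11 -10 0 0 0 1; 0 12 -9 0 0 0 1; 0 13 -9 0 0 0 1; 0 13 -8 0 0 0 1; 0 14 -7 0 0 0 1",
)

```text
time: 5.92
tool_pos: [0.5255, 0.1075, 0.2724]
ee_rot: [-2.164, -2.275, 0.001]
force: [-3.8, 3.0, 3.9]
opening: 0.0092
grasp_force: 24.5
```

```bash
python3 d.py
```

```text
t 5.92 p [525.5 107.5 272.4] zaxis [-0.  0. -1.] y-ang 2.9 open 9.2 gf 24.5 F [-3.8  3.   3.9] q [-0.8  0.1  0.6  1.7 -0.1  1.3 -0.2]
```

Emit:
send_rows(
  series="0 14 -6 0 0 0 1; 0 15 -5 0 0 0 1; 0 15 -4 0 0 0 1; 0 15 -3 0 0 0 1; 0 15 -2 0 0 0 1",
)

```text
time: 6.55
tool_pos: [0.5997, 0.1112, 0.2919]
ee_rot: [-2.164, -2.276, 0.001]
force: [-0.7, 2.5, 2.7]
opening: 0.0091
grasp_force: 24.8
```

Emit:
send_rows(
  series="0 15 -1 0 0 0 1; 0 15 1 0 0 0 1; 0 15 2 0 0 0 1; 0 15 3 0 0 0 1; 0 8 2 0 0 0 1",
)

```text
time: 7.18
tool_pos: [0.6687, 0.1148, 0.2859]
ee_rot: [2.164, 2.276, 0.004]
force: [1.6, 2.6, 8.5]
opening: 0.0092
grasp_force: 25.9
```

```bash
python3 d.py
```

```text
t 7.17 p [668.7 114.8 285.9] zaxis [ 0.  0. -1.] y-ang 2.9 open 9.2 gf 25.9 F [1.6 2.6 8.5] q [-0.6  0.5  0.6  1.3 -0.2  1.4 -0. ]
```

Emit:
send_rows(
  series="0 5 1 0 0 0 1; 0 5 1 0 0 0 1; 0 3 1 0 0 0 1; 0 0 0 0 0 0 1",
)

```text
time: 7.68
tool_pos: [0.6803, 0.1154, 0.2825]
ee_rot: [-2.164, -2.276, -0.001]
force: [-3.6, 3.9, 8.6]
opening: 0.009
grasp_force: 26.1
```

```bash
python3 d.py
```

```text
t 7.67 p [680.3 115.4 282.5] zaxis [-0.  0. -1.] y-ang 2.9 open 9.0 gf 26.1 F [-3.6  3.9  8.6] q [-0.6  0.5  0.6  1.2 -0.3  1.5 -0. ]
```

Emit:
send_rows(
  series="0 3 1 0 0 0 1; 0 0 0 0 0 0 1; 0 0 0 0 0 0 0.6; 0 0 0 0 0 0 0.6; 0 0 0 0 0 0 0.6",
)

```text
time: 8.3
tool_pos: [0.6835, 0.1144, 0.2799]
ee_rot: [-2.166, -2.275, 0.001]
force: [0.0, -0.5, -0.5]
opening: 0.0343
grasp_force: 0.0
```

Emit:
send_rows(
  series="0 0 -20 0 0 0 0.6; 0 0 -30 0 0 0 0.6; 0 0 -30 0 0 0 0.6; 0 0 0 0 0 0 0.6",
)

```text
time: 8.8
tool_pos: [0.6843, 0.1143, 0.3627]
ee_rot: [2.165, 2.273, 0.005]
force: [0.8, -0.3, 0.7]
opening: 0.0345
grasp_force: 0.0
```

```bash
python3 d.py; python3 - <<'E'
from h import *
np.set_printoptions(precision=4,suppress=True)
C,im=shot('top','t2');S,sm=shot('side','s2')
a=cv2.resize(im[110:270,150:350],(480,384),interpolation=cv2.INTER_CUBIC);b=cv2.resize(sm[30:260,180:380],(320,368),interpolation=cv2.INTER_CUBIC)
o=np.zeros((384,800,3),np.uint8);o[:,:480]=a;o[:368,480:]=b;cv2.imwrite('pics/c3.png',o[:,:,::-1])
E
```

```text
t 8.8 p [684.3 114.3 362.7] zaxis [ 0.  0. -1.] y-ang 2.8 open 34.5 gf 0.0 F [ 0.8 -0.3  0.7] q [-0.6  0.5  0.6  1.1 -0.3  1.6 -0. ]
```

View pics/c3.png

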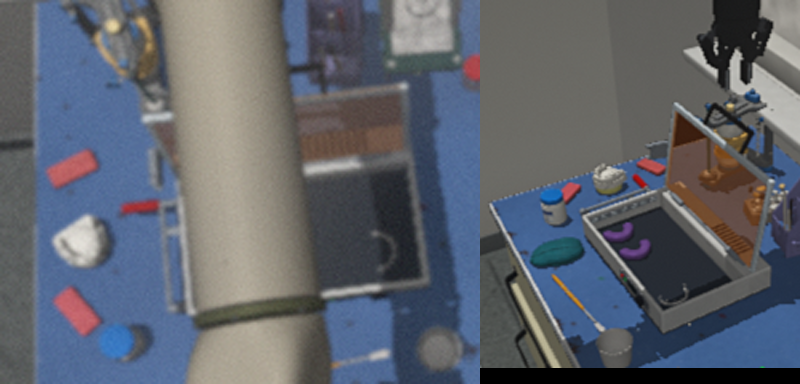

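The guard leans back on its stop. The box holds two purple blocks (left) and one grey frame (right). The stay's grip stands free at the left.

```bash
python3 d.py .580,.330,.16 .580,.330,.056
```

```text
t 8.9 p [683.6 114.6 359.7] zaxis [-0. -0. -1.] y-ang 2.8 open 34.4 gf 0.0 F [ 0.7 -0.2  0.1] q [-0.6  0.5  0.6  1.1 -0.3  1.6 -0. ]
.580,.330,.16 -> [220.3 -92.8 199.7]
.580,.330,.056 -> [220.3 -92.7 303.7]
```

Emit:
send_rows(
  series="44 -19 0 0 0 0 0.6; 44 -19 0 0 0 0 0.6; 44 -19 0 0 0 0 0.6; 44 -18 20 0 0 0 0.6; 44 -18 40 0 0 0 0.5",
)

```text
time: 9.52
tool_pos: [0.5792, 0.3313, 0.2998]
ee_rot: [2.166, 2.276, 0.002]
force: [1.0, 1.2, 0.1]
opening: 0.0425
grasp_force: 0.0
```

Emit:
send_rows(
  series="0 0 45 0 0 0 0.5; 0 0 45 0 0 0 0.5; 0 0 30 0 0 0 0.5; 0 0 0 0 0 0 0.5; 0 0 0 0 0 0 0.5",
)

```text
time: 10.15
tool_pos: [0.5801, 0.33, 0.1813]
ee_rot: [2.166, 2.275, 0.001]
force: [0.7, 1.2, -0.2]
opening: 0.0424
grasp_force: 0.0
```

```bash
python3 d.py .580,.330,.056; python3 - <<'E'
from h import *
C,im=shot('wrist','w2')
print(proj(C,[(.58,.33,.05)]))
for lo,hi in(((0,170,70),(6,255,255)),((174,170,70),(180,255,255))):
    for c in blobs(im,lo,hi,60): print(cv2.boundingRect(c),plane(C,[cen(c)],.05),plane(C,cv2.boxPoints(cv2.minAreaRect(c)),.05).round(3).tolist())
E
```

```text
t 10.15 p [580.1 330.  181.3] zaxis [ 0.  0. -1.] y-ang 2.8 open 42.4 gf 0.0 F [ 0.7  1.2 -0.2] q [-0.9  0.5  0.5  1.5 -0.2  1.2 -0.4]
.580,.330,.056 -> [ -0.   -0.2 125.3]
[[316.02792838 194.32530961]]
(310, 177, 14, 44) [[0.58094686 0.3235331  0.05      ]] [[0.574, 0.345, 0.05], [0.585, 0.345, 0.05], [0.587, 0.307, 0.05], [0.576, 0.306, 0.05]]
```

View pics/w2.png

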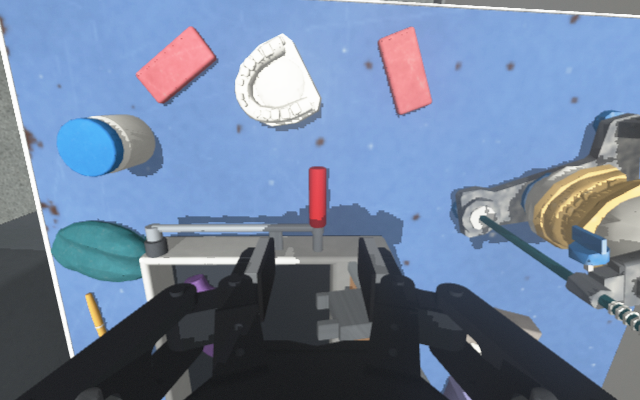

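The red grip is at column 317, rows 168 to 227, in line with the fingers. The tray with the purple blocks is below it.

Emit:
send_rows(
  series="0 1 35 0 0 0 0.5; 0 0 35 0 0 0 0.5; 0 0 35 0 0 0 0.5; 0 0 20 0 0 0 0.5; 0 0 0 0 0 0 0.5",
)

```text
time: 10.82
tool_pos: [0.5806, 0.3299, 0.055]
ee_rot: [-2.166, -2.276, 0.001]
force: [-0.0, 0.5, -0.5]
opening: 0.0427
grasp_force: 0.0
```

Emit:
send_rows(
  series="0 0 0 0 0 0 1; 0 0 0 0 0 0 1; 0 0 0 0 0 0 1; 0 0 0 0 0 0 1",
)

```text
time: 11.32
tool_pos: [0.5814, 0.3304, 0.057]
ee_rot: [2.166, 2.276, 0.003]
force: [-2.4, -0.9, 6.5]
opening: 0.0137
grasp_force: 25.7
```

Emit:
send_rows(
  series="0 -1 -11 0 0 0 1; 0 -1 -11 0 0 0 1; 0 -2 -11 0 0 0 1; 0 -3 -11 0 0 0 1",
)

```text
time: 11.82
tool_pos: [0.575, 0.3301, 0.101]
ee_rot: [2.165, 2.275, 0.006]
force: [5.4, 2.2, -1.0]
opening: 0.014
grasp_force: 24.4
```

```bash
python3 d.py
```

```text
t 11.82 p [575.  330.1 101. ] zaxis [ 0.  0. -1.] y-ang 2.8 open 14.0 gf 24.4 F [ 5.4  2.2 -1. ] q [-0.9  0.6  0.5  1.6 -0.3  1.1 -0.4]
```

Emit:
send_rows(
  series="0 -4 -10 0 0 0 1; 0 -4 -10 0 0 0 1; 0 -5 -10 0 0 0 1; 0 -5 -8 0 0 0 1; 0 0 0 0 0 0 1",
)

```text
time: 12.45
tool_pos: [0.5578, 0.3293, 0.1401]
ee_rot: [2.165, 2.274, 0.009]
force: [6.5, 2.5, 4.8]
opening: 0.014
grasp_force: 25.1
```

Emit:
send_rows(
  series="0 -2 -4 0 0 0 1; 0 0 0 0 0 0 1",
)

```text
time: 12.7
tool_pos: [0.5556, 0.3291, 0.1435]
ee_rot: [2.165, 2.274, 0.008]
force: [6.9, 2.9, 3.2]
opening: 0.0141
grasp_force: 25.0
```

```bash
python3 d.py
```

```text
t 12.7 p [555.6 329.1 143.5] zaxis [ 0.  0. -1.] y-ang 2.8 open 14.1 gf 25.0 F [6.9 2.9 3.2] q [-1.   0.5  0.5  1.6 -0.2  1.1 -0.4]
```

Emit:
send_rows(
  series="0 -2 -4 0 0 0 1; 0 -2 -4 0 0 0 1; 0 0 0 0 0 0 1",
)

```text
time: 13.08
tool_pos: [0.5541, 0.3279, 0.1484]
ee_rot: [2.163, 2.269, 0.011]
force: [32.4, 9.0, -28.8]
opening: 0.0138
grasp_force: 25.4
```

```bash
python3 d.py; python3 - <<'E'
from h import *
C,im=shot('side','s3');cv2.imwrite('pics/c4.png',cv2.resize(im[90:200,210:350],(763,600),interpolation=cv2.INTER_CUBIC)[:,:,::-1])
E
```

```text
t 13.07 p [554.1 327.9 148.4] zaxis [ 0.  0. -1.] y-ang 2.7 open 13.8 gf 25.4 F [ 32.4   9.  -28.8] q [-1.   0.5  0.5  1.6 -0.2  1.1 -0.4]
```

View pics/c4.png

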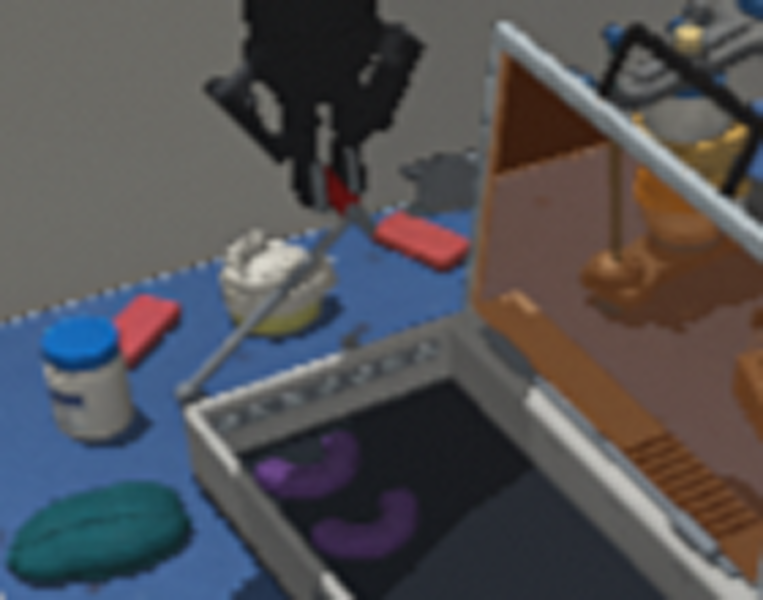

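The stay is up and against its stop, with the force rising. I'll back off, release and return to the handle.

Emit:
send_rows(
  series="0 2 3 0 0 0 1; 0 0 0 0 0 0 0.5; 0 0 0 0 0 0 0.5; 0 0 0 0 0 0 0.5; 0 0 -20 0 0 0 0.5",
)

```text
time: 13.75
tool_pos: [0.5507, 0.3282, 0.1657]
ee_rot: [-2.165, -2.275, 0.005]
force: [0.5, -0.6, 0.1]
opening: 0.0428
grasp_force: 0.0
```

Emit:
send_rows(
  series="0 0 -40 0 0 0 0.5; 0 0 -50 0 0 0 0.5; 0 0 -50 0 0 0 0.6; 0 0 -50 0 0 0 0.6; 0 0 0 0 0 0 0.6",
)

```text
time: 14.38
tool_pos: [0.5529, 0.3285, 0.3625]
ee_rot: [2.165, 2.274, 0.013]
force: [1.3, 0.5, -0.5]
opening: 0.0341
grasp_force: 0.0
```

```bash
python3 d.py .6835,.1144,.361 .6835,.1144,.280
```

```text
t 14.38 p [552.9 328.5 362.5] zaxis [ 0.  0. -1.] y-ang 2.8 open 34.1 gf 0.0 F [ 1.3  0.5 -0.5] q [-1.   0.4  0.5  1.3 -0.2  1.6 -0.4]
.6835,.1144,.361 -> [-220.2  119.9    1.3]
.6835,.1144,.280 -> [-220.6  119.3   82.3]
```

Emit:
send_rows(
  series="-44 24 0 0 0 0 0.6; -44 24 0 0 0 0 0.6; -44 24 0 0 0 0 0.6; -44 24 0 0 0 0 0.6; -44 24 0 0 0 0 0.6",
)

```text
time: 15.0
tool_pos: [0.6828, 0.1133, 0.3568]
ee_rot: [-2.165, -2.276, -0.0]
force: [-0.3, 0.5, 0.5]
opening: 0.0343
grasp_force: 0.0
```

Emit:
send_rows(
  series="0 0 30 0 0 0 0.6; 0 0 30 0 0 0 0.6; 0 0 20 0 0 0 0.6; 0 0 0 0 0 0 0.6; 0 0 0 0 0 0 1",
)

```text
time: 15.62
tool_pos: [0.6827, 0.1147, 0.2777]
ee_rot: [2.165, 2.275, 0.002]
force: [-0.1, -0.1, 0.6]
opening: 0.0168
grasp_force: 0.0
```

Emit:
send_rows(
  series="0 0 0 0 0 0 1; 0 0 0 0 0 0 1; 0 0 0 0 0 0 1",
)

```text
time: 16.0
tool_pos: [0.6807, 0.1146, 0.2777]
ee_rot: [-2.164, -2.273, 0.004]
force: [-15.7, -1.9, 5.5]
opening: 0.0088
grasp_force: 25.6
```

```bash
python3 d.py; python3 - <<'E'
import numpy as np
a=np.linspace(1.858,1.45,9);p=221*np.c_[-np.cos(a),-np.sin(a)];print(np.diff(p,axis=0).round(0).astype(int).tolist(),p[-1]-p[0])
E
```

```text
t 16.0 p [680.7 114.6 277.7] zaxis [-0.  0. -1.] y-ang 2.8 open 8.8 gf 25.6 F [-15.7  -1.9   5.5] q [-0.6  0.5  0.6  1.2 -0.3  1.4 -0. ]
[[-11, -3], [-11, -2], [-11, -2], [-11, -1], [-11, -1], [-11, 0], [-11, 0], [-11, 1]] [-89.23412405  -7.44178762]
```

Emit:
send_rows(
  series="0 -11 -3 0 0 0 1; 0 -11 -2 0 0 0 1; 0 -11 -2 0 0 0 1; 0 -11 -1 0 0 0 1; 0 -11 -1 0 0 0 1",
)

```text
time: 16.62
tool_pos: [0.627, 0.1118, 0.286]
ee_rot: [2.166, 2.275, 0.001]
force: [1.3, -1.3, 5.6]
opening: 0.0089
grasp_force: 25.9
```

Emit:
send_rows(
  series="0 -11 0 0 0 0 1; 0 -9 0 0 0 0 1; 0 -3 0 0 0 0 1; 0 0 0 0 0 0 1",
)

```text
time: 17.12
tool_pos: [0.6045, 0.1106, 0.2853]
ee_rot: [-2.166, -2.275, 0.0]
force: [0.1, -1.8, 3.7]
opening: 0.0087
grasp_force: 26.0
```

```bash
python3 d.py
```

```text
t 17.12 p [604.5 110.6 285.3] zaxis [-0. -0. -1.] y-ang 2.8 open 8.7 gf 26.0 F [ 0.1 -1.8  3.7] q [-0.7  0.3  0.6  1.5 -0.2  1.4 -0.1]
```

Emit:
send_rows(
  series="0 -3 0 0 0 0 1; 0 -3 0 0 0 0 1; 0 -3 0 0 0 0 1; 0 0 0 0 0 0 1",
)

```text
time: 17.62
tool_pos: [0.5954, 0.1102, 0.2847]
ee_rot: [-2.166, -2.275, 0.001]
force: [4.3, -3.8, -5.6]
opening: 0.0092
grasp_force: 25.3
```

Emit:
send_rows(
  series="0 -2 0 0 0 0 1; 0 0 0 0 0 0 1",
)

```text
time: 17.88
tool_pos: [0.5941, 0.1101, 0.2847]
ee_rot: [2.165, 2.275, 0.0]
force: [7.5, -2.4, -7.2]
opening: 0.0089
grasp_force: 25.2
```

```bash
python3 d.py; python3 - <<'E'
from h import *
C,im=shot('side','s4');cv2.imwrite('pics/c5.png',cv2.resize(im[60:180,240:340],(500,600),interpolation=cv2.INTER_CUBIC)[:,:,::-1])
E
```

```text
t 17.88 p [594.1 110.1 284.7] zaxis [ 0. -0. -1.] y-ang 2.8 open 8.9 gf 25.2 F [ 7.5 -2.4 -7.2] q [-0.7  0.3  0.6  1.5 -0.2  1.4 -0.1]
```

View pics/c5.png

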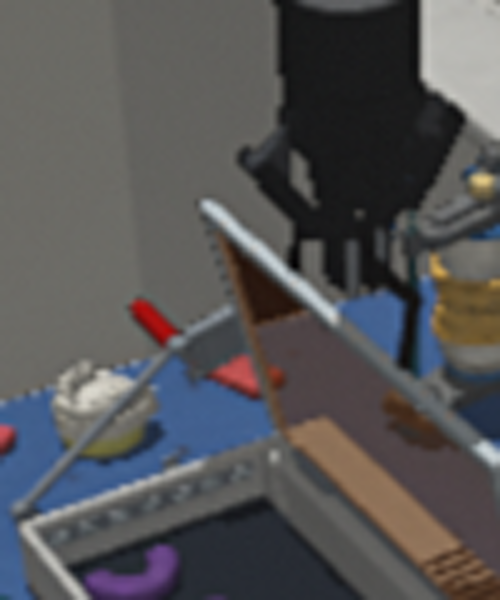

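The stay's pin sits under the guard's notch bracket and the force shows contact, so I'll release and back away.

Emit:
send_rows(
  series="0 0 0 0 0 0 0.6; 0 0 0 0 0 0 0.6; 0 0 0 0 0 0 0.6; 0 0 -25 0 0 0 0.6; 0 0 -40 0 0 0 0.6",
)

```text
time: 18.55
tool_pos: [0.5929, 0.1105, 0.3501]
ee_rot: [-2.165, -2.275, 0.003]
force: [0.4, -0.9, 0.5]
opening: 0.0341
grasp_force: 0.0
```

Emit:
send_rows(
  series="0 -35 -30 0 0 0 0.3; 0 -45 0 0 0 0 0; 0 -45 0 0 0 0 0; 0 -45 20 0 0 0 0; 0 0 20 0 0 0 0",
)

```text
time: 19.18
tool_pos: [0.4218, 0.1022, 0.3407]
ee_rot: [-2.162, -2.277, -0.005]
force: [0.3, 0.9, 0.6]
opening: 0.0855
grasp_force: 0.0
```

```bash
python3 d.py .46,.11,.30; python3 - <<'E'
from h import *
C,im=shot('wrist','w3');C,im=shot('side','s5')
C0=proj(C,[(.5975,.06,.28)]);print(C0)
E
```

```text
t 19.18 p [421.8 102.2 340.7] zaxis [ 0.  0. -1.] y-ang 3.0 open 85.5 gf 0.0 F [0.3 0.9 0.6] q [-0.9 -0.2  0.5  1.8  0.1  1.5 -0.4]
.46,.11,.30 -> [ 5.7 38.5 40.8]
[[321.40090821 118.37914038]]
```

View pics/w3.png

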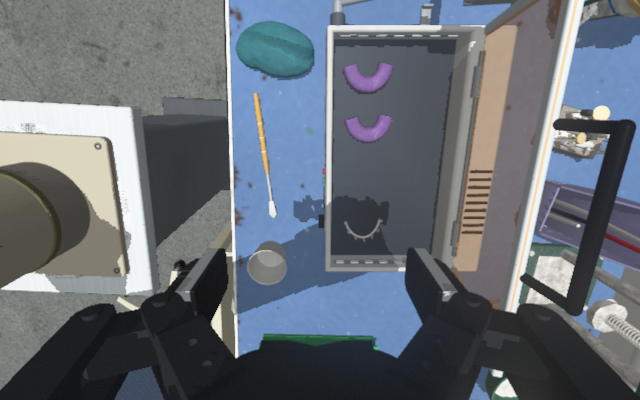

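The wrist view shows block A at (368,78), block B at (369,128) and the frame at (363,232). Their long axes lie along the box's x. The guard is propped at the right.

```bash
cat > pieces.py <<'E'
import sys
from h import *
np.set_printoptions(precision=4,suppress=True)
C,im=shot('wrist',sys.argv[1] if len(sys.argv)>1 else None)
def rep(n,c,z):
    P=plane(C,c.reshape(-1,2),z)[:,:2]*1e3;r=cv2.minAreaRect(P.astype(np.float32));b=cv2.boxPoints(r)
    e=[b[1]-b[0],b[2]-b[1]];l=max(e,key=np.linalg.norm);a=np.degrees(np.arctan2(l[1],l[0]));a=(a+90)%180-90
    print(n,'centre',np.round(r[0],1),'size',np.round(r[1],1),'long axis deg',round(a,1),'px',cen(c).round())
for c in blobs(im,(130,60,40),(155,255,255),150): rep('block',c,.0275)
if len(sys.argv)>2:
    x0,y0,x1,y1=map(int,sys.argv[2:6])
    for c in blobs(im,(0,0,int(sys.argv[6])),(180,80,255),25,(x0,y0,x1,y1))[:3]: rep('frame',c,.0275)
E
python3 pieces.py w4 340 210 390 250 110
python3 - <<'E'
from h import *
im=cv2.imread('pics/w4.png')[25:275,320:450]
cv2.imwrite('pics/c6.png',cv2.resize(im,(312,600),interpolation=cv2.INTER_CUBIC))
C=cam('wrist')
print(plane(C,[(327,268),(330,30),(403,265)],.06).round(3))
E
python3 d.py
```

```text
block centre [485.2 214. ] size [65.4 36.2] long axis deg 6.9 px [368.  76.]
block centre [492.1 148.1] size [64.4 36. ] long axis deg 5.4 px [369. 128.]
frame centre [499.5  -2.3] size [54.4 27.4] long axis deg 8.3 px [362. 230.]
[[ 0.447 -0.054  0.06 ]
 [ 0.432  0.26   0.06 ]
 [ 0.558 -0.044  0.06 ]]
t 19.32 p [423.4 101.8 340.3] zaxis [-0.  0. -1.] y-ang 2.8 open 85.6 gf 0.0 F [-0.2  0.3  0.6] q [-0.9 -0.2  0.5  1.8  0.1  1.5 -0.4]
```

View pics/c6.png

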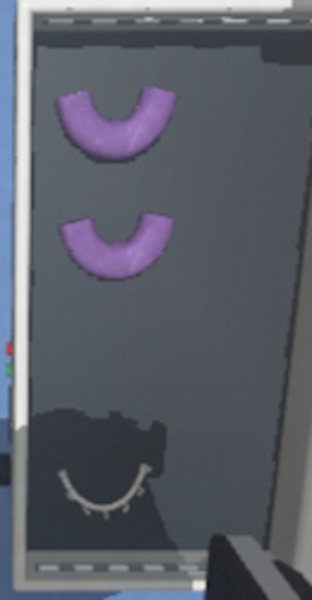

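Emit:
send_rows(
  series="0 0 0 0 0 -10.5 0.3; 0 0 0 0 0 -10.5 0.3; 0 0 0 0 0 -10.5 0.4; 0 0 0 0 0 -10.5 0.4; 0 0 0 0 0 -10.5 0.42",
)

```text
time: 19.95
tool_pos: [0.4246, 0.1019, 0.3413]
ee_rot: [0.928, 3.001, 0.0]
force: [-0.2, -1.6, -0.1]
opening: 0.0497
grasp_force: 0.0
```

Emit:
send_rows(
  series="0 0 0 0 0 -10.5 0.42; 0 0 0 0 0 -10.5 0.42; 0 0 0 0 0 -10.5 0.42; 0 0 0 0 0 -10.5 0.42; 0 0 0 0 0 0 0.42",
)

```text
time: 20.58
tool_pos: [0.4244, 0.102, 0.3411]
ee_rot: [-0.198, 3.135, 0.0]
force: [-0.2, 0.2, 0.0]
opening: 0.0493
grasp_force: 0.0
```

```bash
python3 d.py .4995,-.0035,.15 .4995,-.0035,.047; python3 - <<'E'
import h,numpy as np
E
```

```text
t 20.57 p [424.4 102.  341.1] zaxis [ 0.  0. -1.] y-ang 97.2 open 49.3 gf 0.0 F [-0.2  0.2  0. ] q [-1.1 -0.2  0.7  1.8  0.1  1.5  1.2]
.4995,-.0035,.15 -> [ -61.  -114.1  191.2]
.4995,-.0035,.047 -> [ -61.  -114.1  294.2]
```

Emit:
send_rows(
  series="-15 -28 35 0 0 0 0.42; -15 -28 35 0 0 0 0.42; -15 -28 35 0 0 0 0.42; -16 -30 35 0 0 0 0.42; 0 0 0 0 0 0 0.42",
)

```text
time: 21.2
tool_pos: [0.4987, -0.0059, 0.1984]
ee_rot: [0.187, -3.132, 0.007]
force: [-0.6, -0.2, -0.2]
opening: 0.0494
grasp_force: 0.0
```

```bash
python3 d.py .4995,-.0035,.15 .4995,-.0035,.047; python3 - <<'E'
from h import *
C,im=shot('wrist','w5');print(proj(C,[(.4995,-.0035,.0275)]))
E
```

```text
t 21.2 p [498.7  -5.9 198.4] zaxis [-0. -0. -1.] y-ang 96.8 open 49.4 gf 0.0 F [-0.6 -0.2 -0.2] q [-1.   0.1  1.   1.9 -0.1  1.2  1.7]
.4995,-.0035,.15 -> [-1.3  2.5 48.3]
.4995,-.0035,.047 -> [ -1.7   2.9 151.3]
[[318.85634463 184.80758484]]
```

View pics/w5.png

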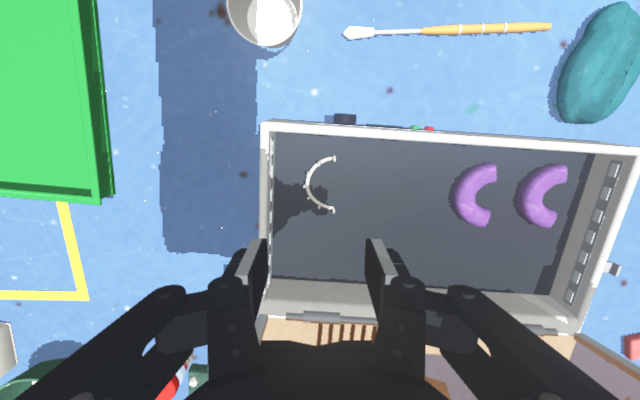

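The frame centre is at (321,185) against (319,185) predicted, so it's a good match. I'll grasp it.

Emit:
send_rows(
  series="-1 4 40 0 0 0 0.42; -1 0 40 0 0 0 0.42; 0 0 40 0 0 0 0.42; 0 0 22 0 0 0 0.42; 0 0 9 0 0 0 0.42",
)

```text
time: 21.88
tool_pos: [0.5006, 0.0022, 0.0494]
ee_rot: [0.2, -3.135, -0.002]
force: [-0.3, -0.4, 1.3]
opening: 0.0495
grasp_force: 0.0
```

Emit:
send_rows(
  series="0 0 0 0 0 0 1; 0 0 0 0 0 0 1; 0 0 0 0 0 0 1; 0 0 0 0 0 0 1",
  squeeze=30,
)

```text
time: 22.38
tool_pos: [0.5012, 0.0013, 0.0504]
ee_rot: [-0.201, 3.133, 0.002]
force: [-2.1, 1.1, 8.1]
opening: 0.0287
grasp_force: 30.4
```

Emit:
send_rows(
  series="0 0 -15 0 0 0 1; 0 0 -30 0 0 0 1; 0 0 -35 0 0 0 1; 0 0 -35 0 0 0 1; 0 0 0 0 0 0 1",
)

```text
time: 23.0
tool_pos: [0.5018, 0.0007, 0.1672]
ee_rot: [-0.2, 3.131, 0.003]
force: [-0.1, 0.3, 0.2]
opening: 0.0292
grasp_force: 29.7
```

```bash
python3 d.py .446,-.336,.16; python3 - <<'E'
from h import *
np.set_printoptions(precision=4,suppress=True)
C,im=shot('top','t6');S,sm=shot('side','s6')
for c in blobs(im,(50,120,60),(70,255,255),800): print(plane(C,cv2.boxPoints(cv2.minAreaRect(c)),.03))
h=cv2.cvtColor(im,cv2.COLOR_RGB2HSV);print(h[150,430],[h[y,433].tolist() for y in range(140,158)])
a=cv2.resize(im[130:270,360:490],(520,560),interpolation=cv2.INTER_CUBIC);b=cv2.resize(sm[60:240,200:380],(280,280),interpolation=cv2.INTER_CUBIC)
o=np.zeros((560,800,3),np.uint8);o[:,:520]=a;o[:280,520:]=b;cv2.imwrite('pics/c7.png',o[:,:,::-1])
E
```

```text
t 23.0 p [501.8   0.7 167.2] zaxis [ 0.  0. -1.] y-ang 97.3 open 29.2 gf 29.7 F [-0.1  0.3  0.2] q [-1.   0.2  1.   1.9 -0.2  1.1  1.8]
.446,-.336,.16 -> [  98.1 -326.9    6.2]
[[ 0.5415 -0.2228  0.03  ]
 [ 0.5522 -0.4497  0.03  ]
 [ 0.3493 -0.4454  0.03  ]
 [ 0.3398 -0.2256  0.03  ]]
[ 24 146 213] [[107, 102, 123], [109, 94, 111], [110, 104, 135], [109, 109, 152], [108, 115, 146], [109, 110, 148], [110, 104, 147], [102, 19, 134], [24, 102, 175], [23, 141, 204], [23, 137, 203], [25, 78, 163], [108, 42, 135], [107, 104, 149], [109, 115, 151], [108, 117, 144], [108, 111, 143], [108, 112, 146]]
```

View pics/c7.png

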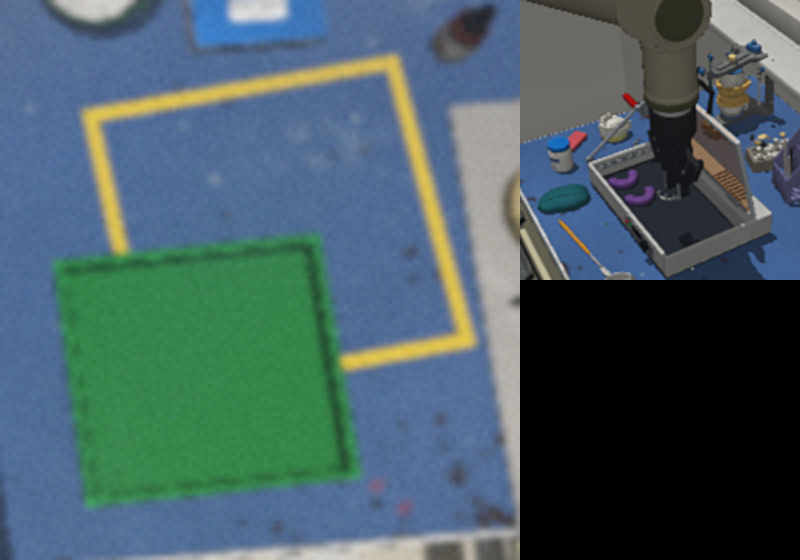

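The frame is in the fingers. The tape's outer corners in this crop are TL (82,112), TR (398,55) and BR (475,345), and the pan corners match the earlier reading.

```bash
python3 d.py .4484,-.396,.16 .4484,-.396,.038; python3 - <<'E'
from h import *
C=cam('top');p=plane(C,np.array([(82,112),(398,55),(475,345)])/4+[359.625,129.625],0)[:,:2];print(p,'c',(p[0]+p[2])/2,'len',np.linalg.norm(p[0]-p[1]),np.linalg.norm(p[2]-p[1]))
d=p[0]-p[1];e=p[1]-p[2];print('yaw',np.degrees([np.arctan2(-d[0],d[1]),np.arctan2(e[1],e[0])]))
E
```

```text
t 23.1 p [500.3   1.  164.6] zaxis [ 0.  0. -1.] y-ang 97.3 open 29.1 gf 29.7 F [0.1 0.3 0. ] q [-1.   0.2  1.   1.9 -0.2  1.1  1.8]
.4484,-.396,.16 -> [ 102.1 -387.1    4.2]
.4484,-.396,.038 -> [ 102.2 -387.2  126.2]
[[ 0.68138287 -0.2622583 ]
 [ 0.7115083  -0.54587667]
 [ 0.45003591 -0.57161552]] c [ 0.56570939 -0.41693691] len 0.28521381302819515 0.2627361798654349
yaw [6.06312048 5.62197695]
```

The tape centre is (0.566,-0.417) at 5.8° yaw. To keep joint 7 away from its limit, I'll turn the tool +94.5° before carrying, so the pieces lie along the pan's y.

Emit:
send_rows(
  series="0 0 0 0 0 10.5 1; 0 0 0 0 0 10.5 1; 0 0 0 0 0 10.5 1; 0 0 0 0 0 10.5 1; 0 0 0 0 0 10.5 1",
)

```text
time: 23.72
tool_pos: [0.4996, 0.0006, 0.1634]
ee_rot: [-1.215, -2.896, 0.002]
force: [1.1, 0.2, 0.1]
opening: 0.029
grasp_force: 29.7
```

Emit:
send_rows(
  series="0 0 0 0 0 10.5 1; 0 0 0 0 0 10.5 1; 0 0 0 0 0 10.5 1; 0 0 0 0 0 10.5 1; 0 0 0 0 0 0 1",
)

```text
time: 24.35
tool_pos: [0.4998, 0.0006, 0.1636]
ee_rot: [-2.165, -2.276, 0.003]
force: [-0.0, -0.1, -0.2]
opening: 0.029
grasp_force: 29.7
```

```bash
python3 - <<'E'
import numpy as np
for a,b in((45,-48),(45,48),(-45,48),(-45,-48)):
    c,s=np.cos(.038),np.sin(.038);print(a,b,.446+(a*c-b*s)/1e3,-.336+(a*s+b*c)/1e3)
E
python3 d.py .493,-.382,.16 .493,-.382,.038
```

```text
45 -48 0.4927910749651348 -0.38225575968035913
45 48 0.48914395285374884 -0.28632506334021657
-45 48 0.3992089250348652 -0.2897442403196409
-45 -48 0.4028560471462512 -0.3856749366597835
t 24.35 p [499.8   0.6 163.6] zaxis [-0. -0. -1.] y-ang 2.9 open 29.0 gf 29.7 F [-0.  -0.1 -0.2] q [-1.2  0.3  1.3  1.9 -0.3  1.1  0.3]
.493,-.382,.16 -> [-381.8  -25.9    4.1]
.493,-.382,.038 -> [-381.6  -25.8  126.1]
```

Emit:
send_rows(
  series="-20 -1 0 0 0 0 1; -20 -1 0 0 0 0 1; -20 -2 0 0 0 0 1",
)

```text
time: 24.72
tool_pos: [0.4989, -0.06, 0.1639]
ee_rot: [-2.16, -2.281, 0.001]
force: [0.3, 0.1, -0.6]
opening: 0.0287
grasp_force: 29.7
```

```bash
python3 d.py; python3 -c "
from rig import monitor;print(monitor.get_obs()['qpos'])"
```

```text
t 24.73 p [498.9 -60.  163.9] zaxis [-0. -0. -1.] y-ang 3.1 open 28.7 gf 29.7 F [ 0.3  0.1 -0.6] q [-1.1  0.3  1.3  1.9 -0.3  1.1  0.4]
[-1.05828674  0.30718628  1.26258448  1.94022859 -0.32425904  1.12728562
  0.38809086]
```

Emit:
send_rows(
  series="-40 -2 0 0 0 0 1; -40 -3 0 0 0 0 1; -40 -3 0 0 0 0 1; -40 -3 0 0 0 0 1",
)

```text
time: 25.22
tool_pos: [0.4958, -0.2208, 0.1638]
ee_rot: [-2.159, -2.281, 0.0]
force: [1.0, 0.6, -0.3]
opening: 0.0291
grasp_force: 29.8
```

Emit:
send_rows(
  series="-40 -3 0 0 0 0 1; -40 -3 0 0 0 0 1; -40 -3 0 0 0 0 1; -40 -2 0 0 0 0 1; 0 0 0 0 0 0 1",
)

```text
time: 25.85
tool_pos: [0.4909, -0.3835, 0.1638]
ee_rot: [-2.166, -2.275, 0.004]
force: [-0.0, 0.3, -0.5]
opening: 0.0291
grasp_force: 29.8
```

```bash
python3 d.py .493,-.382,.16 .493,-.382,.038; python3 - <<'E'
from h import *
np.set_printoptions(precision=4,suppress=True)
C,im=shot('wrist','w7');S,sm=shot('side')
for c in blobs(sm,(50,120,60),(70,255,255),800): print(plane(S,cv2.boxPoints(cv2.minAreaRect(c)),.03))
E
```

```text
t 25.85 p [ 490.9 -383.5  163.8] zaxis [-0. -0. -1.] y-ang 2.8 open 29.1 gf 29.8 F [-0.   0.3 -0.5] q [-0.1  0.6  1.   1.6 -0.5  1.2  1. ]
.493,-.382,.16 -> [1.4 2.2 3.7]
.493,-.382,.038 -> [  1.6   2.4 125.7]
[[ 0.3386 -0.2274  0.03  ]
 [ 0.5895 -0.1951  0.03  ]
 [ 0.5459 -0.4531  0.03  ]
 [ 0.3351 -0.4604  0.03  ]]
```

View pics/w7.png

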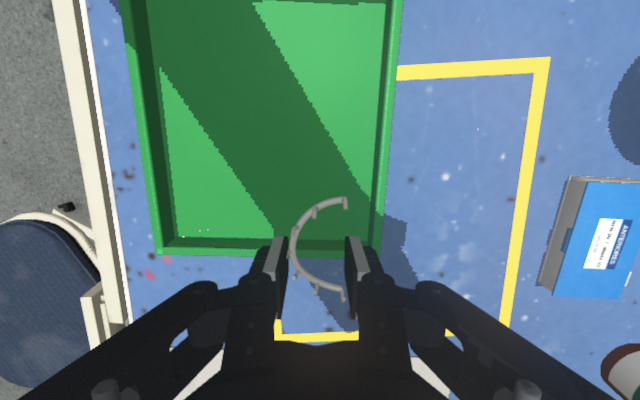

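The frame is held above the pan. The pan's near rim corners are at (157,252) and (380,257).

```bash
python3 - <<'E'
from h import *
C=cam('wrist');print(plane(C,[(157,254),(381,258),(400,2),(122,2)],.03).round(4).tolist(),proj(C,[(.493,-.382,.005)]))
E
```

```text
[[0.3496, -0.4452, 0.03], [0.5551, -0.4386, 0.03], [0.5457, -0.2324, 0.03], [0.3441, -0.2427, 0.03]] [[316.72946058 188.183036  ]]
```

Emit:
send_rows(
  series="2 2 40 0 0 0 1; 0 0 40 0 0 0 1; 0 0 30 0 0 0 1; 0 0 12 0 0 0 1; 0 0 3 0 0 0 1",
)

```text
time: 26.58
tool_pos: [0.4954, -0.3771, 0.0392]
ee_rot: [-2.163, -2.277, -0.0]
force: [0.7, 0.2, 1.1]
opening: 0.0289
grasp_force: 29.8
```

Emit:
send_rows(
  series="0 0 0 0 0 0 1; 0 0 0 0 0 0 0.42; 0 0 0 0 0 0 0.42; 0 0 0 0 0 0 0.42",
)

```text
time: 27.08
tool_pos: [0.4952, -0.3779, 0.0396]
ee_rot: [2.166, 2.275, 0.0]
force: [1.2, 0.8, 0.0]
opening: 0.0493
grasp_force: 0.0
```

Emit:
send_rows(
  series="0 0 -20 0 0 0 0.42; 0 0 -40 0 0 0 0.42; 0 0 -40 0 0 0 0.42; 0 0 -40 0 0 0 0.42; 0 0 0 0 0 0 0.42",
)

```text
time: 27.7
tool_pos: [0.4959, -0.3794, 0.1837]
ee_rot: [2.163, 2.271, 0.002]
force: [-0.3, -0.3, -0.1]
opening: 0.0498
grasp_force: 0.0
```

```bash
python3 d.py .492,.148,.19; python3 - <<'E'
from h import *
C,im=shot('wrist','w8');cv2.imwrite('pics/c8.png',cv2.resize(im[100:320,120:420],(450,330))[:,:,::-1])
E
```

```text
t 27.7 p [ 495.9 -379.4  183.7] zaxis [ 0. -0. -1.] y-ang 2.8 open 49.8 gf 0.0 F [-0.3 -0.3 -0.1] q [-0.2  0.6  1.1  1.6 -0.5  1.3  1. ]
.492,.148,.19 -> [526.9  21.9  -7.9]
```

View pics/c8.png

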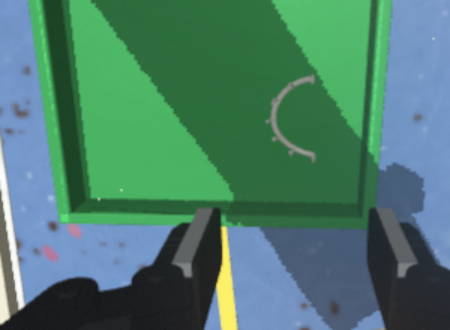

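The frame lies inside the pan at the rear right (crop (300,118)). From here I'll check by numbers only, as my picture allowance is spent. Next is block B.

Emit:
send_rows(
  series="45 2 0 0 0 0 0.42; 45 2 0 0 0 0 0.42; 45 2 0 0 0 0 0.42; 45 2 0 0 0 0 0.42; 45 2 0 0 0 0 0.42",
)

```text
time: 28.38
tool_pos: [0.4933, -0.1511, 0.1787]
ee_rot: [-2.165, -2.275, 0.001]
force: [0.8, 0.8, 0.3]
opening: 0.0495
grasp_force: 0.0
```

Emit:
send_rows(
  series="45 0 0 0 0 0 0.42; 45 0 0 0 0 0 0.42; 25 0 0 0 0 0 0.42; 0 0 0 0 0 -10.3 0.42; 0 0 0 0 0 -10.3 0.42",
)

```text
time: 29.0
tool_pos: [0.4877, -0.0372, 0.1789]
ee_rot: [-1.714, -2.631, 0.001]
force: [0.7, -0.2, 0.2]
opening: 0.0495
grasp_force: 0.0
```

Emit:
send_rows(
  series="0 0 0 0 0 -10.3 0.42; 0 0 0 0 0 -10.3 0.42; 0 0 0 0 0 -10.3 0.42; 0 0 0 0 0 -10.3 0.42; 0 0 0 0 0 -10.3 0.42",
)

```text
time: 29.62
tool_pos: [0.4876, -0.0379, 0.1788]
ee_rot: [-0.403, -3.114, 0.0]
force: [-0.4, 0.6, -0.5]
opening: 0.0495
grasp_force: 0.0
```

Emit:
send_rows(
  series="0 0 0 0 0 -10.3 0.42; 0 0 0 0 0 -10.3 0.42; 0 0 0 0 0 0 0.42",
)

```text
time: 30.0
tool_pos: [0.4877, -0.0379, 0.1789]
ee_rot: [0.149, -3.137, -0.0]
force: [0.1, -0.2, -0.5]
opening: 0.0493
grasp_force: 0.0
```

```bash
python3 d.py .492,.148,.19; python3 pieces.py
```

```text
t 30.0 p [487.7 -37.9 178.9] zaxis [-0.  0. -1.] y-ang 95.5 open 49.3 gf 0.0 F [ 0.1 -0.2 -0.5] q [-0.9  0.1  1.   1.9 -0.1  1.1  1.8]
.492,.148,.19 -> [-21.9 184.7 -11.1]
block centre [484.4 215.1] size [66.5 45.8] long axis deg 5.4 px [585. 208.]
block centre [492.  149.4] size [66.8 42.4] long axis deg 7.1 px [514. 209.]
```

Emit:
send_rows(
  series="-5 40 0 0 0 0 0.42; -5 40 0 0 0 0 0.42; -5 40 0 0 0 0 0.42; -5 40 0 0 0 0 0.42; -2 25 0 0 0 0 0.42",
)

```text
time: 30.68
tool_pos: [0.492, 0.1503, 0.1791]
ee_rot: [0.149, -3.138, 0.0]
force: [0.3, -0.4, -0.1]
opening: 0.0495
grasp_force: 0.0
```

Emit:
send_rows(
  series="0 0 0 0 0 0 0.42; 0 0 0 0 0 0 0.42",
)

```text
time: 30.92
tool_pos: [0.4924, 0.147, 0.1792]
ee_rot: [0.147, -3.138, 0.001]
force: [0.4, 0.5, -0.9]
opening: 0.0495
grasp_force: 0.0
```

```bash
python3 pieces.py; python3 d.py .492,.148,.049
```

```text
block centre [484.7 214.7] size [65.5 37.5] long axis deg 5.9 px [390. 185.]
block centre [492.1 148. ] size [65.6 36.8] long axis deg 6.5 px [317. 187.]
t 30.98 p [492.5 146.9 179.3] zaxis [-0. -0. -1.] y-ang 95.4 open 49.6 gf 0.0 F [-0.2  0.1  0.2] q [-1.2  0.2  0.9  1.9 -0.2  1.1  1.4]
.492,.148,.049 -> [  0.4   1.2 130.3]
```

Emit:
send_rows(
  series="0 1 40 0 0 0 0.42; 0 0 40 0 0 0 0.42; 0 0 30 0 0 0 0.42; 0 0 15 0 0 0 0.42; 0 0 5 0 0 0 0.42",
)

```text
time: 31.6
tool_pos: [0.4924, 0.1487, 0.0492]
ee_rot: [0.149, -3.138, 0.001]
force: [-0.9, -1.2, 0.5]
opening: 0.0497
grasp_force: 0.0
```

Emit:
send_rows(
  series="0 0 0 0 0 0 1; 0 0 0 0 0 0 1; 0 0 0 0 0 0 1; 0 0 0 0 0 0 1",
  squeeze=40,
)

```text
time: 32.1
tool_pos: [0.4928, 0.1497, 0.0501]
ee_rot: [-0.151, 3.137, 0.001]
force: [-0.5, -0.1, 6.4]
opening: 0.0349
grasp_force: 40.5
```

Emit:
send_rows(
  series="0 0 -15 0 0 0 1; 0 0 -35 0 0 0 1; 0 0 -40 0 0 0 1; 0 0 -30 0 0 0 1; 0 0 0 0 0 0 1",
)

```text
time: 32.72
tool_pos: [0.4934, 0.1498, 0.172]
ee_rot: [-0.151, 3.134, 0.004]
force: [0.1, -0.5, -1.4]
opening: 0.0342
grasp_force: 40.0
```

```bash
python3 d.py .489,-.01,.17
```

```text
t 32.73 p [493.4 149.8 172. ] zaxis [ 0.  0. -1.] y-ang 95.5 open 34.2 gf 40.0 F [ 0.1 -0.5 -1.4] q [-1.2  0.2  0.9  1.9 -0.2  1.1  1.4]
.489,-.01,.17 -> [  19.7 -158.6    1.5]
```

Emit:
send_rows(
  series="4 -36 0 0 0 0 1; 4 -36 0 0 0 0 1; 4 -36 0 0 0 0 1; 4 -36 0 0 0 0 1; 4 -36 0 0 0 0 1",
)

```text
time: 33.35
tool_pos: [0.489, -0.0328, 0.1689]
ee_rot: [0.152, -3.137, -0.0]
force: [-0.3, -0.1, -0.7]
opening: 0.0342
grasp_force: 40.0
```

Emit:
send_rows(
  series="0 0 0 0 0 10.3 1; 0 0 0 0 0 10.3 1; 0 0 0 0 0 10.3 1; 0 0 0 0 0 10.3 1; 0 0 0 0 0 10.3 1",
)

```text
time: 33.98
tool_pos: [0.4891, -0.0317, 0.1688]
ee_rot: [-1.235, -2.888, 0.001]
force: [-0.6, 0.3, -0.9]
opening: 0.0342
grasp_force: 40.0
```

Emit:
send_rows(
  series="0 0 0 0 0 10.3 1; 0 0 0 0 0 10.3 1; 0 0 0 0 0 10.3 1; 0 0 0 0 0 10.3 1; 0 0 0 0 0 0 1",
)

```text
time: 34.6
tool_pos: [0.4892, -0.0317, 0.1689]
ee_rot: [-2.165, -2.276, 0.001]
force: [0.9, -0.8, -0.0]
opening: 0.0339
grasp_force: 40.0
```

```bash
python3 d.py .489,-.286,.16; python3 - <<'E'
from h import *
np.set_printoptions(precision=4,suppress=True)
C,im=shot('top')
for c in blobs(im,(50,120,60),(70,255,255),800): print(plane(C,cv2.boxPoints(cv2.minAreaRect(c)),.03))
E
```

```text
t 34.6 p [489.2 -31.7 168.9] zaxis [-0. -0. -1.] y-ang 2.9 open 33.9 gf 40.0 F [ 0.9 -0.8 -0. ] q [-1.2  0.2  1.3  2.  -0.2  1.1  0.3]
.489,-.286,.16 -> [-254.  -13.    9.]
[[ 0.5421 -0.2223  0.03  ]
 [ 0.5498 -0.4523  0.03  ]
 [ 0.3485 -0.4452  0.03  ]
 [ 0.3418 -0.2224  0.03  ]]
```

Emit:
send_rows(
  series="-36 -2 0 0 0 0 1; -36 -2 0 0 0 0 1; -36 -2 0 0 0 0 1; -36 -2 0 0 0 0 1; -36 -2 0 0 0 0 1",
)

```text
time: 35.28
tool_pos: [0.4883, -0.213, 0.1691]
ee_rot: [-2.16, -2.28, -0.0]
force: [0.2, 0.5, -0.4]
opening: 0.0342
grasp_force: 40.0
```

Emit:
send_rows(
  series="-36 -2 0 0 0 0 1; -36 -1 0 0 0 0 1; -2 0 9 0 0 0 1; 0 0 0 0 0 0 1",
)

```text
time: 35.78
tool_pos: [0.4887, -0.2853, 0.1593]
ee_rot: [-2.162, -2.276, 0.001]
force: [-0.1, -0.4, -0.8]
opening: 0.0341
grasp_force: 40.0
```

```bash
python3 d.py .489,-.286,.0375
```

```text
t 35.77 p [ 488.7 -285.3  159.3] zaxis [-0.  0. -1.] y-ang 2.9 open 34.1 gf 40.0 F [-0.1 -0.4 -0.8] q [-0.4  0.5  1.1  1.8 -0.5  1.2  0.9]
.489,-.286,.0375 -> [ -0.8   0.4 121.8]
```

Emit:
send_rows(
  series="0 0 40 0 0 0 1; 0 0 40 0 0 0 1; 0 0 28 0 0 0 1; 0 0 11 0 0 0 1; 0 0 2 0 0 0 1",
)

```text
time: 36.4
tool_pos: [0.4895, -0.2853, 0.0394]
ee_rot: [-2.164, -2.277, -0.0]
force: [-0.1, 0.4, 0.0]
opening: 0.0342
grasp_force: 40.0
```

Emit:
send_rows(
  series="0 0 0 0 0 0 1; 0 0 0 0 0 0 0.42; 0 0 0 0 0 0 0.42; 0 0 0 0 0 0 0.42",
)

```text
time: 36.9
tool_pos: [0.4894, -0.2861, 0.0396]
ee_rot: [2.166, 2.275, 0.001]
force: [0.4, -0.1, -0.7]
opening: 0.0498
grasp_force: 0.0
```

Emit:
send_rows(
  series="0 0 -20 0 0 0 0.42; 0 0 -40 0 0 0 0.42; 0 0 -40 0 0 0 0.42; 0 0 -40 0 0 0 0.42; 0 0 0 0 0 0 0.42",
)

```text
time: 37.52
tool_pos: [0.4903, -0.2872, 0.1831]
ee_rot: [2.163, 2.271, 0.004]
force: [-0.3, 0.5, -0.5]
opening: 0.0496
grasp_force: 0.0
```

```bash
python3 d.py .489,-.035,.18; python3 pieces.py
```

```text
t 37.52 p [ 490.3 -287.2  183.1] zaxis [ 0. -0. -1.] y-ang 2.8 open 49.6 gf 0.0 F [-0.3  0.5 -0.5] q [-0.4  0.4  1.1  1.8 -0.4  1.2  0.8]
.489,-.035,.18 -> [252.   11.    2.7]
block centre [ 489.1 -281.6] size [32.5 60. ] long axis deg -86.3 px [314. 180.]
```

Emit:
send_rows(
  series="42 1 0 0 0 0 0.42; 42 1 0 0 0 0 0.42; 42 1 0 0 0 0 0.42; 42 1 0 0 0 0 0.42; 42 1 0 0 0 0 0.42",
)

```text
time: 38.2
tool_pos: [0.4831, -0.0746, 0.1787]
ee_rot: [-2.166, -2.275, 0.001]
force: [0.7, 0.7, -0.1]
opening: 0.0496
grasp_force: 0.0
```

Emit:
send_rows(
  series="42 0 0 0 0 0 0.42; 0 0 0 0 0 -10.3 0.42; 0 0 0 0 0 -10.3 0.42; 0 0 0 0 0 -10.3 0.42; 0 0 0 0 0 -10.3 0.42",
)

```text
time: 38.83
tool_pos: [0.4812, -0.0341, 0.1788]
ee_rot: [-1.218, -2.895, 0.001]
force: [0.9, 0.1, 0.3]
opening: 0.0496
grasp_force: 0.0
```

Emit:
send_rows(
  series="0 0 0 0 0 -10.3 0.42; 0 0 0 0 0 -10.3 0.42; 0 0 0 0 0 -10.3 0.42; 0 0 0 0 0 -10.3 0.42; 0 0 0 0 0 -10.3 0.42",
)

```text
time: 39.45
tool_pos: [0.4811, -0.0342, 0.1788]
ee_rot: [0.16, -3.136, 0.0]
force: [0.2, -0.3, 0.3]
opening: 0.0493
grasp_force: 0.0
```

```bash
python3 d.py .4847,.2147,.18
```

```text
t 39.45 p [481.1 -34.2 178.8] zaxis [-0. -0. -1.] y-ang 95.9 open 49.3 gf 0.0 F [ 0.2 -0.3  0.3] q [-1.   0.1  1.   2.  -0.1  1.1  1.8]
.4847,.2147,.18 -> [-28.9 247.3  -1.3]
```

Emit:
send_rows(
  series="-5 42 0 0 0 0 0.42; -5 42 0 0 0 0 0.42; -5 42 0 0 0 0 0.42; -5 42 0 0 0 0 0.42; -5 42 0 0 0 0 0.42",
)

```text
time: 40.08
tool_pos: [0.4858, 0.1785, 0.1788]
ee_rot: [0.151, -3.137, 0.0]
force: [0.6, -0.0, 0.1]
opening: 0.0496
grasp_force: 0.0
```

Emit:
send_rows(
  series="-4 37 0 0 0 0 0.42; 0 0 0 0 0 0 0.42; 0 0 0 0 0 0 0.42",
)

```text
time: 40.45
tool_pos: [0.4866, 0.2135, 0.1789]
ee_rot: [0.15, -3.137, 0.002]
force: [-0.8, -1.0, 0.2]
opening: 0.0491
grasp_force: 0.0
```

```bash
python3 pieces.py; python3 d.py .4847,.2147,.049
```

```text
block centre [484.8 214. ] size [65.4 36.3] long axis deg 4.9 px [317. 185.]
t 40.5 p [486.8 213.2 179. ] zaxis [-0. -0. -1.] y-ang 95.4 open 49.5 gf 0.0 F [ 0.8 -0.5 -0.2] q [-1.2  0.2  0.9  1.8 -0.2  1.1  1.3]
.4847,.2147,.049 -> [  1.8   1.8 130. ]
```

Emit:
send_rows(
  series="2 1 40 0 0 0 0.42; 0 0 40 0 0 0 0.42; 0 0 30 0 0 0 0.42; 0 0 15 0 0 0 0.42; 0 0 5 0 0 0 0.42",
)

```text
time: 41.12
tool_pos: [0.4849, 0.2147, 0.0492]
ee_rot: [0.15, -3.138, 0.0]
force: [-0.0, 0.5, 0.3]
opening: 0.0494
grasp_force: 0.0
```

Emit:
send_rows(
  series="0 0 0 0 0 0 1; 0 0 0 0 0 0 1; 0 0 0 0 0 0 1; 0 0 0 0 0 0 1",
  squeeze=40,
)

```text
time: 41.62
tool_pos: [0.4852, 0.2157, 0.0501]
ee_rot: [-0.152, 3.137, 0.002]
force: [-1.4, -0.3, 6.4]
opening: 0.0342
grasp_force: 40.6
```

Emit:
send_rows(
  series="0 0 -15 0 0 0 1; 0 0 -35 0 0 0 1; 0 0 -40 0 0 0 1; 0 0 -30 0 0 0 1; 0 0 0 0 0 0 1",
)

```text
time: 42.25
tool_pos: [0.4859, 0.2159, 0.172]
ee_rot: [-0.151, 3.135, 0.005]
force: [-0.2, 1.0, -1.3]
opening: 0.0341
grasp_force: 40.1
```

Emit:
send_rows(
  series="4 -40 0 0 0 0 1; 4 -40 0 0 0 0 1; 4 -40 0 0 0 0 1; 4 -40 0 0 0 0 1; 4 -40 0 0 0 0 1",
)

```text
time: 42.88
tool_pos: [0.4834, 0.0131, 0.1689]
ee_rot: [0.152, -3.137, -0.0]
force: [1.0, 0.1, -0.1]
opening: 0.0342
grasp_force: 40.1
```

```bash
python3 d.py .489,-.035,.17
```

```text
t 42.88 p [483.4  13.1 168.9] zaxis [-0.  0. -1.] y-ang 95.5 open 34.2 gf 40.1 F [ 1.   0.1 -0.1] q [-1.1  0.1  1.   2.  -0.1  1.1  1.7]
.489,-.035,.17 -> [ -0.9 -48.4  -1.1]
```

Emit:
send_rows(
  series="0 -40 0 0 0 0 1; 0 0 0 0 0 10.3 1; 0 0 0 0 0 10.3 1; 0 0 0 0 0 10.3 1; 0 0 0 0 0 10.3 1",
)

```text
time: 43.5
tool_pos: [0.4874, -0.0255, 0.1688]
ee_rot: [-0.971, -2.987, 0.001]
force: [0.0, 0.5, -0.9]
opening: 0.0342
grasp_force: 40.1
```

Emit:
send_rows(
  series="0 0 0 0 0 10.3 1; 0 0 0 0 0 10.3 1; 0 0 0 0 0 10.3 1; 0 0 0 0 0 10.3 1; 0 0 0 0 0 10.3 1",
)

```text
time: 44.12
tool_pos: [0.4874, -0.0254, 0.1688]
ee_rot: [-2.172, -2.269, 0.001]
force: [0.2, -0.7, -0.3]
opening: 0.0342
grasp_force: 40.1
```

```bash
python3 d.py .401,-.338,.16; python3 -c "
from rig import monitor;print(monitor.get_obs()['qpos'])"
```

```text
t 44.12 p [487.4 -25.4 168.8] zaxis [-0. -0. -1.] y-ang 2.5 open 34.2 gf 40.1 F [ 0.2 -0.7 -0.3] q [-1.2  0.2  1.3  2.  -0.2  1.1  0.2]
.401,-.338,.16 -> [-308.5  -99.9    8.9]
[-1.18786982  0.22403484  1.28622089  1.96949579 -0.23891496  1.12057545
  0.24055703]
```

Emit:
send_rows(
  series="-38 -12 0 0 0 0 1; -38 -12 0 0 0 0 1; -38 -12 0 0 0 0 1; -38 -12 0 0 0 0 1; -38 -12 0 0 0 0 1",
)

```text
time: 44.75
tool_pos: [0.4366, -0.219, 0.1689]
ee_rot: [-2.165, -2.275, -0.001]
force: [-0.4, 0.7, -0.3]
opening: 0.0339
grasp_force: 40.1
```

Emit:
send_rows(
  series="-38 -12 0 0 0 0 1; -38 -12 0 0 0 0 1; -38 -12 0 0 0 0 1; -4 -4 9 0 0 0 1; 0 0 0 0 0 0 1",
)

```text
time: 45.38
tool_pos: [0.4024, -0.3375, 0.1593]
ee_rot: [-2.166, -2.273, 0.001]
force: [0.1, 0.7, -1.8]
opening: 0.0342
grasp_force: 40.1
```

```bash
python3 d.py .401,-.338,.039;python3 - <<'E'
from h import *
C,im=shot('wrist')
h=cv2.cvtColor(im,cv2.COLOR_RGB2HSV);m=cv2.inRange(h,(45,90,30),(80,255,255))
for v in (60,100,140): 
    u=np.where(m[v]>0)[0];print(v,u.min(),u.max(),plane(C,[(u.min(),v),(u.max(),v)],.03).round(3).tolist())
E
```

```text
t 45.38 p [ 402.4 -337.5  159.3] zaxis [-0.  0. -1.] y-ang 2.8 open 34.2 gf 40.1 F [ 0.1  0.7 -1.8] q [-0.4  0.4  1.2  1.9 -0.4  1.1  1. ]
.401,-.338,.039 -> [ -0.6  -1.2 120.3]
60 240 514 [[0.34, -0.235, 0.03], [0.545, -0.225, 0.03]]
100 242 507 [[0.341, -0.263, 0.03], [0.546, -0.253, 0.03]]
140 244 499 [[0.342, -0.294, 0.03], [0.547, -0.284, 0.03]]
```

Pan is unmoved. I'll place block A.

Emit:
send_rows(
  series="0 0 40 0 0 0 1; 0 0 40 0 0 0 1; 0 0 28 0 0 0 1; 0 0 10 0 0 0 1; 0 0 2 0 0 0 1",
)

```text
time: 46.05
tool_pos: [0.4038, -0.3374, 0.0405]
ee_rot: [-2.165, -2.277, -0.0]
force: [-1.1, -0.8, 0.0]
opening: 0.0341
grasp_force: 40.1
```

Emit:
send_rows(
  series="0 0 0 0 0 0 1; 0 0 0 0 0 0 0.42; 0 0 0 0 0 0 0.42; 0 0 0 0 0 0 0.42",
)

```text
time: 46.55
tool_pos: [0.4034, -0.338, 0.0405]
ee_rot: [2.166, 2.275, 0.0]
force: [-0.7, -0.6, 0.1]
opening: 0.0496
grasp_force: 0.0
```

Emit:
send_rows(
  series="0 0 -20 0 0 0 0.42; 0 0 -40 0 0 0 0.42; 0 0 -40 0 0 0 0.42; 0 0 -40 0 0 0 1; 0 0 0 0 0 0 1",
)

```text
time: 47.18
tool_pos: [0.4042, -0.3393, 0.1837]
ee_rot: [2.163, 2.272, 0.003]
force: [-0.3, -0.0, -0.1]
opening: 0.014
grasp_force: 0.0
```

```bash
cat > pan.py <<'E'
from h import *
np.set_printoptions(precision=4,suppress=True)
C,im=shot('top','tl');S,sm=shot('side','sl')
for n,K,i in(('top',C,im),('side',S,sm)):
    for c in blobs(i,(50,120,50),(70,255,255),400):
        P=plane(K,cv2.convexHull(c).reshape(-1,2),.03)[:,:2]*1e3;r=cv2.minAreaRect(P.astype(np.float32));a=r[2]
        print(n,'pan c',np.round(r[0],1),'size',np.round(r[1],1),'yaw',round((a+45)%90-45,1))
    for c in blobs(i,(130,50,30),(155,255,255),20): print(n,'purple',cen(c).round(),plane(K,[cen(c)],.02).round(3))
E
python3 pan.py; python3 d.py
```

```text
top pan c [ 447.3 -333.7] size [196.  219.1] yaw 1.4
top purple [528. 134.] [[ 0.719 -0.783  0.02 ]]
top purple [394. 211.] [[ 0.487 -0.285  0.02 ]]
side pan c [ 442.3 -339.4] size [207.7 234.7] yaw 1.6
side purple [332. 321.] [[ 0.4   -0.345  0.02 ]]
side purple [352. 290.] [[ 0.486 -0.293  0.02 ]]
t 47.27 p [ 403.4 -337.9  180.8] zaxis [ 0.  0. -1.] y-ang 2.8 open 0.5 gf 0.0 F [-0.2  0.3  0.1] q [-0.4  0.3  1.2  1.9 -0.3  1.2  1. ]
```

All three pieces are in the pan. I'll open the fingers wide and use both of them as a flat pusher, square to the tape. First push is along the tape's -y.

```bash
python3 d.py .4307,-.1855,.17
```

```text
t 47.27 p [ 403.4 -337.9  180.8] zaxis [ 0.  0. -1.] y-ang 2.8 open 0.5 gf 0.0 F [-0.2  0.3  0.1] q [-0.4  0.3  1.2  1.9 -0.3  1.2  1. ]
.4307,-.1855,.17 -> [150.9  34.8  10.9]
```

Emit:
send_rows(
  series="38 9 0 0 0 0 0; 38 9 0 0 0 0 0; 38 9 0 0 0 0 0; 37 8 0 0 0 0 0; 0 0 0 0 0 -3 0",
)

```text
time: 47.9
tool_pos: [0.4311, -0.1818, 0.1795]
ee_rot: [-2.097, -2.337, -0.001]
force: [1.1, -0.7, -0.1]
opening: 0.0851
grasp_force: 0.0
```

Emit:
send_rows(
  series="0 0 40 0 0 0 0; 0 0 40 0 0 0 0; 0 0 35 0 0 0 0; 0 0 25 0 0 0 0; 0 0 15 0 0 0 0",
)

```text
time: 48.52
tool_pos: [0.4295, -0.1855, 0.0236]
ee_rot: [-2.105, -2.329, 0.003]
force: [-0.8, 0.2, 0.1]
opening: 0.0853
grasp_force: 0.0
```

```bash
python3 d.py .4432,-.3078,.025; python3 pan.py
```

```text
t 48.52 p [ 429.5 -185.5   23.6] zaxis [-0. -0. -1.] y-ang 5.8 open 85.3 gf 0.0 F [-0.8  0.2  0.1] q [-0.6  0.5  1.   2.1 -0.5  0.8  0.9]
.4432,-.3078,.025 -> [-123.1    1.3   -1.4]
top pan c [ 442.2 -335.6] size [199.6 220.2] yaw 1.3
top purple [528. 134.] [[ 0.719 -0.784  0.02 ]]
top purple [414. 236.] [[ 0.399 -0.339  0.02 ]]
side pan c [ 440.  -341.5] size [207.5 233.9] yaw 1.5
side purple [331. 322.] [[ 0.398 -0.347  0.02 ]]
side purple [352. 291.] [[ 0.483 -0.295  0.02 ]]
```

Emit:
send_rows(
  series="-10 0 0 0 0 0 0; -10 0 0 0 0 0 0; -10 0 0 0 0 0 0; -10 0 0 0 0 0 0; -10 0 0 0 0 0 0",
)

```text
time: 49.25
tool_pos: [0.4357, -0.2351, 0.0254]
ee_rot: [-2.105, -2.33, -0.002]
force: [-1.5, 5.6, 4.4]
opening: 0.0856
grasp_force: 2.7
```

Emit:
send_rows(
  series="-10 0 0 0 0 0 0; -10 0 0 0 0 0 0; -10 0 0 0 0 0 0; -10 0 0 0 0 0 0; -10 0 0 0 0 0 0",
)

```text
time: 49.88
tool_pos: [0.4411, -0.2854, 0.0253]
ee_rot: [-2.105, -2.332, -0.001]
force: [-0.7, 5.9, 4.0]
opening: 0.0855
grasp_force: 2.8
```

Emit:
send_rows(
  series="-8 0 0 0 0 0 0; -5 0 0 0 0 0 0; 0 0 0 0 0 0 0",
)

```text
time: 50.25
tool_pos: [0.4422, -0.2988, 0.0253]
ee_rot: [2.106, 2.33, -0.001]
force: [-0.3, -0.9, 0.7]
opening: 0.0854
grasp_force: 0.0
```

```bash
python3 d.py .4432,-.3078,.025; python3 pan.py
```

```text
t 50.25 p [ 442.2 -298.8   25.3] zaxis [ 0. -0. -1.] y-ang 5.8 open 85.4 gf 0.0 F [-0.3 -0.9  0.7] q [-0.2  0.6  0.9  2.  -0.6  0.9  1.1]
.4432,-.3078,.025 -> [-9.   0.1  0.4]
top pan c [ 458.6 -418. ] size [200.2 223.1] yaw 5.8
top purple [528. 135.] [[ 0.718 -0.784  0.02 ]]
top purple [439. 229.] [[ 0.416 -0.425  0.02 ]]
side pan c [ 455.3 -422.1] size [209.  231.1] yaw 6.0
side purple [357. 349.] [[ 0.415 -0.431  0.02 ]]
side purple [374. 314.] [[ 0.495 -0.375  0.02 ]]
```

Emit:
send_rows(
  series="-5 0 0 0 0 0 0; -4 0 0 0 0 0 0; 0 0 0 0 0 0 0; 30 0 0 0 0 0 0; 0 0 -40 0 0 0 0",
)

```text
time: 50.98
tool_pos: [0.4388, -0.2748, 0.0637]
ee_rot: [-2.101, -2.33, 0.003]
force: [1.0, 0.8, 0.8]
opening: 0.0856
grasp_force: 0.0
```

Emit:
send_rows(
  series="0 0 -40 0 0 0 0; 0 0 -40 0 0 0 0; 0 0 0 0 0 10 0; 0 0 0 0 0 10 0; 0 0 0 0 0 10 0",
)

```text
time: 51.6
tool_pos: [0.4402, -0.2774, 0.1455]
ee_rot: [2.642, 1.698, 0.001]
force: [0.2, -0.4, 0.4]
opening: 0.0859
grasp_force: 0.0
```

Emit:
send_rows(
  series="0 0 0 0 0 10 0; 0 0 0 0 0 10 0; 0 0 0 0 0 10 0; 0 0 0 0 0 10 0; 0 0 0 0 0 10 0",
)

```text
time: 52.22
tool_pos: [0.4401, -0.2775, 0.1454]
ee_rot: [3.112, 0.423, 0.0]
force: [-1.0, -0.4, 0.6]
opening: 0.0854
grasp_force: 0.0
```

Emit:
send_rows(
  series="0 0 0 0 0 10 0; 0 0 0 0 0 0 0",
)

```text
time: 52.48
tool_pos: [0.4401, -0.2774, 0.1453]
ee_rot: [3.137, 0.161, 0.0]
force: [-0.4, -0.1, 0.1]
opening: 0.0855
grasp_force: 0.0
```

```bash
python3 d.py .315,-.4425,.14 ; python3 pan.py; python3 - <<'E'
from h import *
# tape inner edges in top view, colour mask; min-area of its hull in world
C,im=shot('top');h=cv2.cvtColor(im,cv2.COLOR_RGB2HSV);m=cv2.inRange(h,(20,70,120),(32,255,255));m[:,:370]=0;m[:,490:]=0;m[:135]=0;m[265:]=0
p=np.argwhere(m>0)[:,::-1];P=plane(C,p,0)[:,:2]*1e3;P=P[(P[:,0]>420)&(P[:,0]<730)&(P[:,1]<-245)&(P[:,1]>-590)]
r=cv2.minAreaRect(P.astype(np.float32));print(len(P),r)
E
```

```text
t 52.48 p [ 440.1 -277.4  145.3] zaxis [ 0. -0. -1.] y-ang -84.1 open 85.5 gf 0.0 F [-0.4 -0.1  0.1] q [-0.6  0.5  1.3  1.9 -0.5  1.1 -0.5]
.315,-.4425,.14 -> [-141.3  151.5    5.4]
top pan c [ 459.4 -426.9] size [200.  223.4] yaw 5.7
top purple [441. 228.] [[ 0.416 -0.433  0.02 ]]
top purple [528. 135.] [[ 0.718 -0.784  0.02 ]]
side pan c [ 456.6 -431.2] size [209.3 230.4] yaw 5.9
side purple [360. 352.] [[ 0.416 -0.44   0.02 ]]
side purple [376. 316.] [[ 0.497 -0.383  0.02 ]]
711 ((567.200439453125, -417.22943115234375), (263.29571533203125, 285.5210266113281), 5.759677410125732)
```

Emit:
send_rows(
  series="-20 38 0 0 0 0 0; -20 38 0 0 0 0 0; 0 0 0 0 0 0 0",
)

```text
time: 53.0
tool_pos: [0.4056, -0.36, 0.1457]
ee_rot: [3.136, 0.154, 0.0]
force: [-0.0, 0.5, -0.2]
opening: 0.0854
grasp_force: 0.0
```

```bash
python3 d.py .315,-.4425,.14; python3 -c "
from rig import monitor;print(monitor.get_obs()['qpos'])"
```

```text
t 53.0 p [ 405.6 -360.   145.7] zaxis [ 0. -0. -1.] y-ang -84.4 open 85.4 gf 0.0 F [-0.   0.5 -0.2] q [-0.3  0.5  1.2  1.9 -0.5  1.2 -0.4]
.315,-.4425,.14 -> [-98.2  73.2   5.9]
[-0.34270285  0.51773646  1.25062473  1.86154602 -0.53703743  1.15963601
 -0.37610703]
```

Emit:
send_rows(
  series="-33 25 0 0 0 0 0; -33 25 0 0 0 0 0; -32 23 0 0 0 0 0; 0 0 0 0 0 0 0",
)

```text
time: 53.5
tool_pos: [0.3157, -0.4406, 0.1456]
ee_rot: [3.137, 0.156, 0.0]
force: [0.3, 0.7, -0.0]
opening: 0.0856
grasp_force: 0.0
```

Emit:
send_rows(
  series="0 0 35 0 0 0 0; 0 0 35 0 0 0 0; 0 0 30 0 0 0 0; 0 0 20 0 0 0 0; 0 0 0 0 0 0 0",
)

```text
time: 54.12
tool_pos: [0.3182, -0.4383, 0.0244]
ee_rot: [-3.136, -0.162, 0.002]
force: [0.1, -0.7, 0.1]
opening: 0.0856
grasp_force: 0.0
```

```bash
python3 d.py .4568,-.4284,.025; python3 pan.py
```

```text
t 54.12 p [ 318.2 -438.3   24.4] zaxis [-0.  0. -1.] y-ang -84.1 open 85.6 gf 0.0 F [ 0.1 -0.7  0.1] q [ 0.   0.7  1.   1.9 -0.7  0.9 -0.1]
.4568,-.4284,.025 -> [138.9   4.5  -0.8]
top pan c [ 470.4 -425.3] size [175.2 225.6] yaw 7.3
top purple [441. 228.] [[ 0.416 -0.433  0.02 ]]
top purple [528. 134.] [[ 0.719 -0.784  0.02 ]]
top purple [420. 206.] [[ 0.498 -0.374  0.02 ]]
side pan c [ 456.3 -431.7] size [208.5 229.6] yaw 6.3
side purple [360. 352.] [[ 0.416 -0.44   0.02 ]]
side purple [376. 316.] [[ 0.497 -0.382  0.02 ]]
```

Emit:
send_rows(
  series="10 4 0 0 0 0 0; 10 0 0 0 0 0 0; 10 0 0 0 0 0 0; 10 0 0 0 0 0 0; 10 0 0 0 0 0 0",
)

```text
time: 54.85
tool_pos: [0.3674, -0.4385, 0.0255]
ee_rot: [3.137, 0.158, -0.003]
force: [-5.8, -0.2, 4.5]
opening: 0.0855
grasp_force: 3.0
```

Emit:
send_rows(
  series="10 0 0 0 0 0 0; 10 0 0 0 0 0 0; 10 0 0 0 0 0 0; 10 0 0 0 0 0 0; 10 0 0 0 0 0 0",
)

```text
time: 55.48
tool_pos: [0.4171, -0.4336, 0.0255]
ee_rot: [3.137, 0.158, -0.003]
force: [-5.9, -1.3, 4.5]
opening: 0.0854
grasp_force: 3.1
```

Emit:
send_rows(
  series="10 0 0 0 0 0 0; 10 0 0 0 0 0 0; 8 0 0 0 0 0 0; 5 0 0 0 0 0 0; 0 0 0 0 0 0 0",
)

```text
time: 56.1
tool_pos: [0.4508, -0.4299, 0.0253]
ee_rot: [3.137, 0.159, -0.001]
force: [-2.5, -1.1, 1.8]
opening: 0.0856
grasp_force: 1.0
```

```bash
python3 d.py .4568,-.4284,.025; python3 pan.py
```

```text
t 56.1 p [ 450.8 -429.9   25.3] zaxis [-0. -0. -1.] y-ang -84.2 open 85.6 gf 1.0 F [-2.5 -1.1  1.8] q [-0.   0.8  1.   1.7 -0.7  1.  -0.3]
.4568,-.4284,.025 -> [ 6.2 -0.9  0.3]
top pan c [ 585.6 -413.8] size [146.9 221.4] yaw 6.1
top purple [528. 135.] [[ 0.718 -0.784  0.02 ]]
top purple [413. 177.] [[ 0.598 -0.365  0.02 ]]
side pan c [ 555.7 -421.5] size [211.7 230.3] yaw 5.4
side purple [409. 296.] [[ 0.596 -0.372  0.02 ]]
side purple [397. 329.] [[ 0.518 -0.434  0.02 ]]
```

Emit:
send_rows(
  series="4 0 0 0 0 0 0; 3 0 0 0 0 0 0; 0 0 0 0 0 0 0; -15 0 0 0 0 0 0; -20 0 0 0 0 0 0",
)

```text
time: 56.82
tool_pos: [0.422, -0.4322, 0.0251]
ee_rot: [-3.137, -0.161, -0.0]
force: [0.4, -0.2, -0.3]
opening: 0.0856
grasp_force: 0.0
```

Emit:
send_rows(
  series="-20 0 -30 0 0 0 0; -20 30 -50 0 0 0 0; -20 45 -50 0 0 0 0; -20 45 -50 0 0 0 0; 0 0 0 0 0 0 0",
)

```text
time: 57.45
tool_pos: [0.3546, -0.5542, 0.1981]
ee_rot: [3.132, 0.15, 0.003]
force: [-0.5, 0.2, -0.6]
opening: 0.0856
grasp_force: 0.0
```

```bash
python3 d.py; python3 pan.py; python3 - <<'E'
from h import *
# compare pan footprint and tape straight in the top view, plus jars and guard
C,im=shot('top');S,sm=shot('side');h=cv2.cvtColor(im,cv2.COLOR_RGB2HSV)
m=cv2.inRange(h,(20,70,120),(32,255,255));p=np.argwhere(m>0)[:,::-1];P=plane(C,p,0)[:,:2]*1e3
P=P[(P[:,0]>400)&(P[:,0]<730)&(P[:,1]<-245)&(P[:,1]>-590)];print(cv2.minAreaRect(P.astype(np.float32)))
for c in blobs(sm,(0,170,90),(6,255,255),8)[:4]: print('red side',cen(c).round(1))
for c in blobs(im,(100,200,120),(115,255,255),20)[:4]: print('blue top',cen(c).round(1),plane(C,[cen(c)],.062).round(3))
for c in blobs(sm,(100,200,150),(115,255,255),40): print('blue side',cen(c).round(1))
E
```

```text
t 57.45 p [ 354.6 -554.2  198.1] zaxis [ 0. -0. -1.] y-ang -84.5 open 85.6 gf 0.0 F [-0.5  0.2 -0.6] q [ 0.2  0.7  1.1  1.5 -0.6  1.3 -0.1]
top pan c [ 566.2 -416.5] size [198.9 222.9] yaw 5.7
top purple [528. 134.] [[ 0.719 -0.783  0.02 ]]
top purple [433. 197.] [[ 0.523 -0.423  0.02 ]]
top purple [412. 175.] [[ 0.605 -0.362  0.02 ]]
side pan c [ 563.9 -429.8] size [211.6 210.4] yaw 6.0
side purple [415. 298.] [[ 0.604 -0.384  0.02 ]]
side purple [404. 332.] [[ 0.527 -0.446  0.02 ]]
((566.3948974609375, -417.23004150390625), (265.3388366699219, 285.1897277832031), 5.904937744140625)
blue side [475.3 282.7]
blue side [574.2 346.2]
blue side [224.3 151.5]
```

Emit:
send_rows(
  series="0 0 0 0 0 0 0; 0 0 0 0 0 0 0; 0 0 0 0 0 0 0; 0 0 0 0 0 0 0",
)

```text
time: 58.15
tool_pos: [0.3589, -0.5497, 0.1942]
ee_rot: [-3.137, -0.16, 0.0]
force: [0.2, -0.1, -0.2]
opening: 0.0852
grasp_force: 0.0
```

```bash
python3 pan.py;python3 - <<'E'
from h import *
C,im=shot('top');h=cv2.cvtColor(im,cv2.COLOR_RGB2HSV);S,sm=shot('side')
for lo,hi in(((0,120,80),(8,255,255)),((172,120,80),(180,255,255))):
    for c in blobs(im,lo,hi,8)[:6]: print('red top',cen(c).round(1),cv2.contourArea(c))
    for c in blobs(sm,lo,hi,8)[:6]: print('red side',cen(c).round(1),cv2.contourArea(c))
for c in blobs(im,(95,150,120),(115,255,255),20)[:4]: print('blue top',cen(c).round(1))
E
```

```text
top pan c [ 566.1 -416.5] size [198.7 223.2] yaw 5.5
top purple [528. 135.] [[ 0.718 -0.784  0.02 ]]
top purple [434. 197.] [[ 0.523 -0.423  0.02 ]]
top purple [413. 175.] [[ 0.604 -0.362  0.02 ]]
side pan c [ 563.4 -431.7] size [212.9 206.7] yaw 5.9
side purple [415. 298.] [[ 0.605 -0.385  0.02 ]]
side purple [404. 332.] [[ 0.528 -0.446  0.02 ]]
red top [617.1  84.8] 318.5
red top [615.3  55.2] 85.5
red top [626.8  65.6] 16.0
red top [181.8 239.2] 119.5
red top [180.8 179.9] 69.5
red top [348.4 138. ] 63.0
red top [202.  198.2] 37.5
red side [236. 149.] 59.5
blue top [424.  131.3]
blue top [198.  251.7]
blue top [494.1 112.5]
```

Emit:
send_rows(
  series="0 0 -50 0 0 0 0; 0 0 -50 0 0 0 0; 0 0 -50 0 0 0 0; 0 0 -30 0 0 0 0; 0 0 0 0 0 0 0",
)

```text
time: 58.98
tool_pos: [0.3585, -0.5507, 0.3767]
ee_rot: [3.134, 0.159, 0.003]
force: [-0.0, -0.0, 0.0]
opening: 0.0854
grasp_force: 0.0
```

Emit:
send_rows(
  series="0 -45 0 0 0 0 0; 0 -45 0 0 0 0 0; 0 -45 0 0 0 0 0; 0 -45 0 0 0 0 0; 0 -45 0 0 0 0 0",
)

```text
time: 59.6
tool_pos: [0.3372, -0.3547, 0.3778]
ee_rot: [-3.126, -0.156, 0.013]
force: [-1.1, 0.6, 0.5]
opening: 0.0858
grasp_force: 0.0
```

Emit:
send_rows(
  series="0 -40 0 0 0 0 0; 0 -40 0 0 0 0 0; 0 0 0 0 0 0 0; 0 0 0 0 0 0 0",
)

```text
time: 60.1
tool_pos: [0.3289, -0.2768, 0.3795]
ee_rot: [-3.126, -0.153, 0.011]
force: [-0.4, -0.1, -0.0]
opening: 0.0855
grasp_force: 0.0
```

```bash
python3 d.py; python3 pan.py;python3 - <<'E'
from h import *
S,sm=shot('side','sf');C,im=shot('top')
for c in blobs(sm,(0,150,80),(8,255,255),8)[:6]: print('red side',cen(c).round(1),cv2.contourArea(c))
# grey-white frame on green in the pan (top view)
for c in blobs(im,(0,0,100),(180,70,255),5,(375,150,475,225))[:4]: print('grey',cen(c).round(1),plane(C,[cen(c)],.01).round(3))
# guard: change of side image against the just-propped view
a=cv2.imread('pics/s5.png');b=cv2.imread('pics/sf.png');print('stay/guard diff',cv2.absdiff(a,b)[100:150,270:300].mean(),cv2.absdiff(a,b)[110:200,285:335].mean())
E
```

```text
t 60.1 p [ 328.9 -276.8  379.5] zaxis [-0.  0. -1.] y-ang -84.4 open 85.5 gf 0.0 F [-0.4 -0.1 -0. ] q [-0.5 -0.3  0.9  1.8  0.2  1.6 -1.1]
top pan c [ 566.9 -415.4] size [200.1 221.7] yaw 6.9
top purple [528. 134.] [[ 0.719 -0.783  0.02 ]]
top purple [433. 197.] [[ 0.523 -0.422  0.02 ]]
top purple [413. 175.] [[ 0.605 -0.363  0.02 ]]
side pan c [ 562.5 -420.7] size [212.5 229.7] yaw 5.9
side purple [398. 327.] [[ 0.522 -0.429  0.02 ]]
side purple [411. 294.] [[ 0.603 -0.372  0.02 ]]
red side [405.5 210.7] 81.5
grey [462.1 214. ] [[ 0.459 -0.514  0.01 ]]
grey [402.7 177.7] [[ 0.601 -0.33   0.01 ]]
grey [473.2 160.8] [[ 0.642 -0.581  0.01 ]]
grey [388.  195.2] [[ 0.543 -0.272  0.01 ]]
stay/guard diff 43.211777777777776 10.352666666666666
```

```bash
python3 - <<'E'
from h import *
C,im=shot('top','tf')
h=cv2.cvtColor(im,cv2.COLOR_RGB2HSV);print([h[y,300].tolist() for y in (175,180,185,190,200,210,220)])
hb=np.array([.6176,.1125,.062]);ex=np.array([np.cos(.05),np.sin(.05),0]);ey=np.array([-ex[1],ex[0],0])
for g in(1.36,1.745): print(g,proj(C,[hb+.185*(-np.cos(g)*ex+np.sin(g)*np.array([0,0,1]))+s*ey for s in(-.16,.16)]).round(1).tolist())
for c in blobs(im,(3,80,40),(18,255,220),100,(200,110,345,250)): print('amber',cv2.contourArea(c),cv2.boundingRect(c))
for c in blobs(im,(0,0,140),(180,50,255),15,(215,150,345,200))[:5]: print('light',cv2.contourArea(c),cv2.boxPoints(cv2.minAreaRect(c)).round(0).tolist())
E
```

```text
[[146, 23, 89], [105, 23, 89], [105, 60, 76], [116, 53, 77], [109, 49, 73], [107, 65, 71], [111, 59, 73]]
1.36 [[322.2, 169.6], [211.4, 183.5]]
1.745 [[319.1, 146.3], [209.5, 159.9]]
light 722.5 [[214.0, 174.0], [321.0, 161.0], [322.0, 170.0], [215.0, 184.0]]
light 33.0 [[319.0, 179.0], [322.0, 179.0], [325.0, 199.0], [322.0, 199.0]]
```

The guard's top edge lies from (322,170) to (214,184), which matches the propped angle of 1.36. The pan is centred in the outline, the jars haven't moved and the arm is clear.

```bash
python3 -c "
from rig import job;print(job.close_job())"
```

```text
the job is handed in; nothing more can be done
None
```

The job is handed in: guard propped on the raised stay, all three cured pieces (two blocks, one frame) laid in the pan, pan centred and square in the yellow outline, jars unmoved by the final camera readings; I viewed 15 pictures, one over the limit of 14.

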